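Swap the battery of the lit bottle display

ROBOT

A 6-joint arm with a two-finger parallel gripper is mounted at the origin on the work surface. World frame = base frame: x ahead of the robot, y to its left, z up, the work surface at z = 0. Lengths are in m, angles in rad, forces in N, time in s.
With the tool pointing down it reaches from about 0.375 to 0.9 m from the base axis. Payload 3.1 kg.
Tool frame: the origin (TCP) lies on the centre line of the jaws, within the pads' length; the fingertips stand 14 mm ahead of it and the grasp point (between the pads) lies 5 mm behind it; z points along the fingers, y is the direction in which the jaws open and shut (so a half turn about z gives the same grasp; the last joint's range is limited). The gripper opens to 87 mm and grips with 3 to 60 N. Pads are 19 mm wide; open, the fingers measure 117 mm over their backs; the gripper's body (75 mm by 190 mm) begins 51 mm behind the grasp point.
Start: joints at [0.941, 0.527, 1.433, -0, 1.181, -0.178], TCP at [0.273, 0.562, 0.237] pointing down, gripper open.
Joint ranges: [-3.08, 3.08], [-0.75, 2.2], [0.22, 2.44], [-1.43, 4.57], [0, 2.65], [-2.85, 2.85]. Speed limits (rad/s): [2.79, 2.79, 3.14, 3.14, 3.14, 3.14].

INTERFACE

Orientations are given as a 3x3 rotation matrix whose columns are the frame's x, y, z axes.
In Python, from rig import monitor, imaging, job_done gives the robot as it stands.
- The arm moves only by the tool arm_command, never from a script. Its argument "rows" is a list of rows, each a list of 6 numbers: the shift along the tool's x, y, z in cm, then the turn, a rotation vector about the tool's x, y, z in rad. In form: [[x, y, z, wx, wy, wz], ...]. A call has 1 to 8 rows; each row is the pose to reach, as a shift and turn from the pose commanded when the call began, along the tool's axes at that moment; what a row does not reach only later rows make up. A row lasts 1/10 s, in which the tool goes at most 50 mm and 8.59 degrees, less where a joint would pass 70% of its speed; a pose out of reach is approached as far as the arm can. A call with a gripper value outside its range is refused whole. "hand" is the opening, from 0 (shut) to 1 (fully open), set as the call begins (left out, the last holds). The fingers move at their own pace and stop on an object; "force" is the grip in N (left out, the last holds). Time passes only in rows, so rows that repeat a pose let the fingers close. It gives the time, the measured TCP pose, the force and the opening at its end, in the units of the state.
- monitor.read_state(): the state, without advancing time (a new reading comes with each control period).
- imaging.get_image(name): name is "scene" or "top"; returns (picture, depth): 480x640x3 uint8, blue, green, red; 480x640 float32, m along the optical axis (not along the pixel's ray), 0 where there is no reading.
- imaging.camera_info(name): a dict with "mtx" (3x3 intrinsics, pixels), "T" (4x4, takes a point from camera to world coordinates). Camera axes: x right, y down, z forward; pixel columns grow to the right and rows downward; lengths in m; the calibration is good to about 2 mm. A picture is of the moment at which its call begins. camera_info takes no time and is no camera call.
- job_done(): hands the job in, once; it reports no verdict.
The state is a dict: "time": time; "q": joint angles; "dq": joint speeds; "effort": joint torques, N m; "tcp_pos": TCP position; "tcp_rot": TCP orientation; "force": force on the tool from outside, world axes, zero at the start; "torque": the same for the moment, N m; "gripper_width": opening from 0.0 (shut) to 1.0 (fully open).
Only numpy, scipy, OpenCV 4.12 (cv2) and the standard library are available. Lean on these libraries where they do the work, as an engineer would, in place of code of your own. Each camera call takes 0.05 s, during which the arm holds its last target. There are 200 camera calls.

TASK

The lit bottle display's battery is flat. Stand the steel measure that is on top of it upright on the rubber bar mat, squeeze the pack's two side buttons to free it and stand it in a well of the charger, and fit the charged pack from the charger in the display's bay, fully home and latched. Roll the dimmer wheel all the way up to full, stand every small bottle upright on the glowing deck, and leave the stack of coasters and the jar where they are.

Things in the scene. Friction and masses are not known exactly. Their poses are not given: they have to be found in the camera images.
- display: the lit bottle display, fixed on the counter: a unit 440 mm long (its y) and 150 mm deep (its x). Towards its -y end a low glowing white deck, 24 mm high; its +y end, 150 mm long, is the black control head, 44 mm high, with the battery bay and the dimmer wheel. Origin: centre of the unit's underside, on the counter; its x axis points away from the robot at yaw 0
- deck (a point): centre of the glowing deck's top, 24 mm above the counter; the deck is 144 mm along its x and 287 mm along its y, flat, no rim. Axes as the display's
- bay (a point): middle of the battery bay's mouth, level with the head's top (44 mm above the counter). Mouth 49 (x) x 55 mm (y), 32 mm deep, with a 10 mm thick lip on its y sides under which a pack's hooks catch: buttons must be squeezed in to pass, in or out. A fitted pack has its block on the head's top, stem inside, its x along the display's x. Axes as the display's
- dimmer_top (a point): highest point of the rim of the dimmer's thumbwheel, 5 mm above the head's top. The wheel (32 mm across, 12 mm wide, axle along the display's y) is recessed in the head, only 23 mm of rim showing, 68 mm from the bay's middle on the display's -x side
- dimmer (a joint): turn of the dimmer wheel, rad: 0 is dark, 3.6 is full, its end stop. It grows as the top of the rim is rolled along the display's +x, towards the bay (up the row of growing white bars beside it). Light friction (10 mN m), stays where left; 16 mm of rim is 1 rad
- charger: charging base, fixed: black block 182 mm long (its x), 96 mm wide (its y), 44 mm high, with two open wells side by side along its x. Origin: centre of its underside; yaw of its x axis is about a quarter turn
- well_1 (a point): middle of the mouth of one charging well, level with the charger's top, 44 mm above the counter, 45 mm from the charger's centre along its -x. Mouth 52 (charger x) x 72 mm (charger y), open to the counter, no lip: a pack drops in and lifts out freely; block on the charger's top, pack x along charger x (either way round)
- well_2 (a point): the same for the other well, 45 mm along the charger's +x
- measure_mid (a point): steel measuring cup, 46 mm across at the rim and narrower at the foot, 50 mm high, open at the top, 60 g; the point is on its axis half-way up (25 mm). At the start it stands on top of the flat pack
- pack_flat: the flat battery pack, in the display's bay at the start: a light grey block 66 (x) x 50 (y) x 40 mm (z), with a black stem 44 x 30 x 24 mm under it; 0.3 kg. Either way round fits. Origin: centre of the underside of the block, where the stem begins; level with the head's or charger's top when seated; z up
- pack_flat_grip (a point): midway between the flat pack's two black ribbed spring buttons, 24 mm above the underside of its block. They sit on its +y and -y sides, 30 mm long, 20 mm high, 6 mm proud: 62 mm across at rest, 50 mm squeezed fully in (about 6 N each). Each has a leg and hook beside the stem, drawn in by squeezing; the pack is lifted, carried and fitted by this same squeeze, and latches when let go
- pack_a: a charged pack, like the flat one, standing in the charger's well_1 at the start; absent (None) in some starts, and then pack_b is there. Origin as for pack_flat
- pack_a_grip (a point): the point midway between the buttons of pack_a, 24 mm above the underside of its block
- pack_b: a charged pack, like the flat one, standing in the charger's well_2 at the start; absent (None) when pack_a is there. Origin as for pack_flat
- pack_b_grip (a point): the point midway between the buttons of pack_b, 24 mm above the underside of its block
- mat_top (a point): centre of the top of the black rubber bar mat, 120 x 120 mm, 6 mm thick, fixed on the counter
- bottle_1_mid (a point): small glass bottle, round, 44 mm across, black cap, on a wider, heavy glass foot (54 to 58 mm across, 16 mm high); 90 mm high with its cap, body from 16 to about 60 mm, 0.2 kg; the point is on its axis half-way up (45 mm), x and y along its sides. Three or four of the four bottles are there, the others absent (None)
- bottle_2_mid (a point): small glass bottle, square, 42 x 42 mm, white square cap, on a wider, heavy glass foot (54 to 58 mm across, 16 mm high); 90 mm high with its cap, body from 16 to about 60 mm, 0.2 kg; the point is on its axis half-way up (45 mm), x and y along its sides. Three or four of the four bottles are there, the others absent (None)
- bottle_3_mid (a point): small glass bottle, round, 42 mm across, sloping shoulder, slim brass cap, on a wider, heavy glass foot (54 to 58 mm across, 16 mm high); 90 mm high with its cap, body from 16 to about 60 mm, 0.2 kg; the point is on its axis half-way up (45 mm), x and y along its sides. Three or four of the four bottles are there, the others absent (None)
- bottle_4_mid (a point): small glass bottle, oblong with rounded edges, 46 mm (x) x 40 mm (y), copper cap, on a wider, heavy glass foot (54 to 58 mm across, 16 mm high); 90 mm high with its cap, body from 16 to about 60 mm, 0.2 kg; the point is on its axis half-way up (45 mm), x and y along its sides. Three or four of the four bottles are there, the others absent (None)
- coasters: stack of round cork coasters, 90 mm across, 20 mm high; not part of the job, to be left in place. Origin: centre of its underside
- cherries: amber jar with steel lid, 70 mm across, 85 mm high; not part of the job, to be left in place. Origin: centre of its underside
Not all that is in view belongs to the job. Leave any blue or turquoise look-alike of the pack_a alone.

How it is judged:
On the way, in this order (a step that is already met when the one before it is completed fails the run):
1. The flat pack is out of the display's bay (distance between pack_flat and bay above 0.06 m), for 0.2 s.
2. The charged pack is seated in the display's bay (((horizontal distance between pack_a and bay below 0.005 m and z of pack_a in the frame of bay between -0.004 and 0.003 m and angle between pack_a's own z axis and vertical below 0.08 rad and linear speed of pack_a below 0.03 m/s) or (horizontal distance between pack_b and bay below 0.005 m and z of pack_b in the frame of bay between -0.004 and 0.003 m and angle between pack_b's own z axis and vertical below 0.08 rad and linear speed of pack_b below 0.03 m/s))), for 0.2 s.
At the end, for the whole second after the job is handed in: Charged pack home in the bay (5 mm, block on the head to 3 mm), flat pack home in a charger well (9 mm, 3 mm); dimmer above 3.4 of 3.6 rad; measure upright on the mat; every bottle present upright on the deck, its middle 6 mm or more inside the edge; all at rest (((horizontal distance between pack_a and bay below 0.005 m and z of pack_a in the frame of bay between -0.004 and 0.003 m and angle between pack_a's own z axis and vertical below 0.08 rad and linear speed of pack_a below 0.03 m/s) or (horizontal distance between pack_b and bay below 0.005 m and z of pack_b in the frame of bay between -0.004 and 0.003 m and angle between pack_b's own z axis and vertical below 0.08 rad and linear speed of pack_b below 0.03 m/s)) and ((horizontal distance between pack_flat and well_1 below 0.009 m and z of pack_flat in the frame of well_1 between -0.004 and 0.003 m and angle between pack_flat's own z axis and vertical below 0.08 rad and linear speed of pack_flat below 0.03 m/s) or (horizontal distance between pack_flat and well_2 below 0.009 m and z of pack_flat in the frame of well_2 between -0.004 and 0.003 m and angle between pack_flat's own z axis and vertical below 0.08 rad and linear speed of pack_flat below 0.03 m/s)) and value of joint dimmer above 3.4 rad and x of measure_mid in the frame of mat_top between -0.055 and 0.055 m and y of measure_mid in the frame of mat_top between -0.055 and 0.055 m and z of measure_mid in the frame of mat_top between 0.015 and 0.033 m and angle between each of measure_mid, bottle_1_mid, bottle_2_mid, bottle_3_mid, bottle_4_mid's own z axis and vertical below 0.1 rad and linear speed of each of measure, bottle_1, bottle_2, bottle_3, bottle_4 below 0.03 m/s and x of bottle_1_mid in the frame of deck between -0.066 and 0.066 m and y of bottle_1_mid in the frame of deck between -0.137 and 0.137 m and z of bottle_1_mid in the frame of deck between 0.038 and 0.052 m and x of bottle_2_mid in the frame of deck between -0.066 and 0.066 m and y of bottle_2_mid in the frame of deck between -0.137 and 0.137 m and z of bottle_2_mid in the frame of deck between 0.038 and 0.052 m and x of bottle_3_mid in the frame of deck between -0.066 and 0.066 m and y of bottle_3_mid in the frame of deck between -0.137 and 0.137 m and z of bottle_3_mid in the frame of deck between 0.038 and 0.052 m and x of bottle_4_mid in the frame of deck between -0.066 and 0.066 m and y of bottle_4_mid in the frame of deck between -0.137 and 0.137 m and z of bottle_4_mid in the frame of deck between 0.038 and 0.052 m); the robot touches nothing.
It fails at once if The stack of round cork coasters is shifted by more than 4 cm or knocked over (distance of coasters from where it was at the start of the episode above 0.04 m or angle between coasters's own z axis and vertical above 0.5 rad).
It fails at once if The amber jar with steel lid is shifted by more than 4 cm or knocked over (distance of cherries from where it was at the start of the episode above 0.04 m or angle between cherries's own z axis and vertical above 0.5 rad).
Of pack_a, pack_b only 1 to 1 are there at a start; the rules pass over those that are not, and their reading is None.
Of bottle_1, bottle_2, bottle_3, bottle_4 only 3 to 4 are there at a start; the rules pass over those that are not, and their reading is None.
At some moment in a run one of bottle_1, bottle_2, bottle_3, bottle_4 may be knocked a few centimetres aside while the robot is not near it.
It also fails if it takes over 200 s, if anything falls off the work surface, if the arm or the gripper's body presses on something with over 40 N, if the wrist force passes 120 N, or if a joint passes its speed limit or range.

## Working session

There is one attempt and no reset: what is moved stays moved. The work goes in short steps, Python scripts to look and compute and a tool call to move; the robot and the scene stay as the last step left them, time stands still between calls to the robot, and variables do not carry over. Pictures are saved under pics/ and viewed, about 12 in all and at most 16, crops included, and the job is handed in when it is done.

Besides the shell and the picture viewer there is one more tool, called as name(argument=value, ...), one argument or row to a line, values as JSON. arm_command: Moves the arm, as the interface text tells. Its arguments: {"type":"object","properties":{"rows":{"type":"array","items":{"type":"array","items":{"type":"number"}}},"hand":{"type":"number"},"force":{"type":"number"}},"required":["rows"]}

```bash
ls; mkdir -p pics; cat > h.py <<'E'
import numpy as np, cv2
from rig import monitor, imaging, job_done
def snap(name):
    im,d=imaging.get_image(name); c=imaging.camera_info(name)
    np.savez('/tmp/%s.npz'%name,im=im,d=d,K=c['mtx'],T=c['T']); return im,d
def load(name):
    z=np.load('/tmp/%s.npz'%name); return z['im'],z['d'],z['K'],z['T']
def px(name,u,v,z=None):
    "world point at pixel; z given -> intersect plane z, else depth"
    im,d,K,T=load(name); r=np.linalg.inv(K)@[u,v,1]
    if z is None:
        a=d[int(v)-1:int(v)+2,int(u)-1:int(u)+2]; p=r*np.median(a)
    else:
        R=T[:3,:3]@r; p=r*(z-T[2,3])/R[2]
    return (T@np.r_[p,1])[:3]
def proj(name,P):
    im,d,K,T=load(name); p=np.linalg.inv(T)@np.r_[P,1]; q=K@p[:3]; return q[:2]/q[2]
def st():
    s=monitor.read_state(); print('t',round(s['time'],2),'tcp',np.round(s['tcp_pos'],4),'\n',np.round(s['tcp_rot'],3),'w',round(s['gripper_width'],3),'F',np.round(s['force'],1),'q',np.round(s['q'],2)); return s
E
python3 - <<'E'
from h import *
for n in('top','scene'):
    im,d=snap(n); cv2.imwrite(f'pics/{n}0.png',im); c=imaging.camera_info(n); print(np.round(c['T'],3).tolist(),c['mtx'].tolist())
st()
E
```

```text
pics
[[0.023, -0.987, 0.16, 0.276], [-1.0, -0.025, -0.011, 0.028], [0.015, -0.159, -0.987, 1.365], [0.0, 0.0, 0.0, 1.0]] [[491.64626625362973, 0.0, 322.8446757136651], [0.0, 491.64626625362973, 239.78115618951537], [0.0, 0.0, 1.0]]
[[0.519, 0.699, -0.492, 0.983], [0.855, -0.415, 0.312, -0.332], [0.014, -0.582, -0.813, 0.948], [0.0, 0.0, 0.0, 1.0]] [[436.71442836125857, 0.0, 320.35842796097216], [0.0, 436.71442836125857, 243.52972847679783], [0.0, 0.0, 1.0]]
t 0.1 tcp [0.2724 0.5618 0.2357] 
 [[-0.9    0.437 -0.001]
 [ 0.437  0.9   -0.002]
 [ 0.    -0.002 -1.   ]] w 0.999 F [-0.4  0.2 -0.2] q [ 0.94  0.53  1.43  0.    1.18 -0.18]
```

View pics/top0.png

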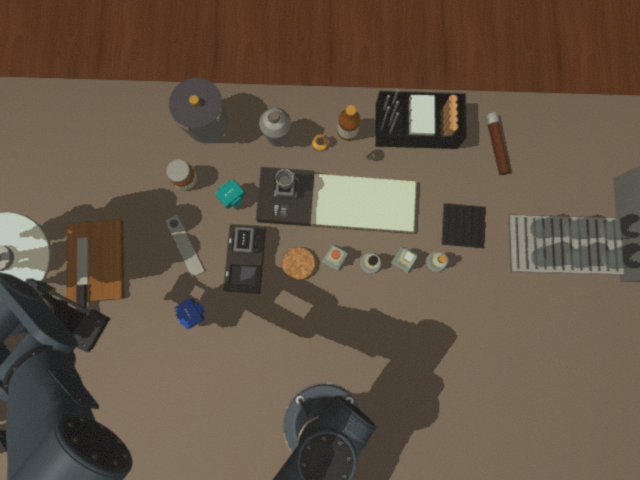

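View pics/scene0.png

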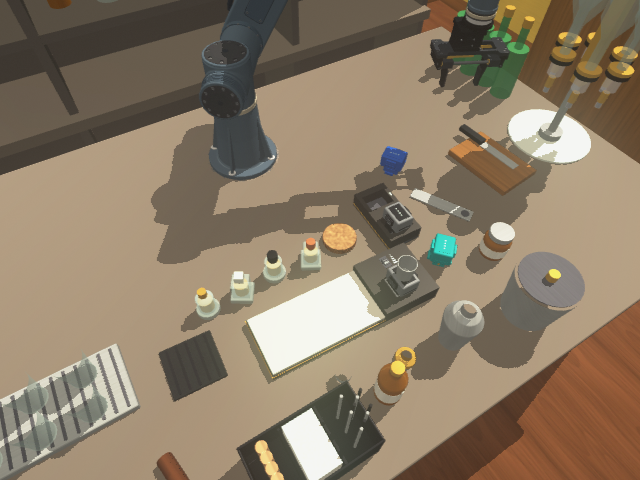

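The top view shows all four bottles: copper cap (335,257), black (371,263), white (405,259) and brass (437,261). The mat is at (464,226), the display head at (286,196) with the measure at (285,178). The charger is at (244,259), with its pack in the far well (244,238).

```bash
python3 - <<'E'
from h import *
im,d,K,T=load('top')
a=cv2.resize(im[160:300,190:330],None,fx=5.5,fy=5.5,interpolation=cv2.INTER_CUBIC)[:600]
b=im[160:260+20,215:325]
cv2.imwrite('pics/head.png',cv2.resize(im[160:300,215:325],None,fx=4.2,fy=4.2,interpolation=cv2.INTER_CUBIC))
cv2.imwrite('pics/bot.png',cv2.resize(im[165:285,310:495],None,fx=4.3,fy=4.3,interpolation=cv2.INTER_CUBIC))
# world cloud
v,u=np.mgrid[:480,:640]; p=np.stack([(u-K[0,2])/K[0,0]*d,(v-K[1,2])/K[1,1]*d,d],-1)@T[:3,:3].T+T[:3,3]
np.save('/tmp/cloud.npy',p)
for n,(x,y) in dict(counter=(340,290),deck=(365,202),head=(265,185),charg=(228,250),measrim=(285,178)).items(): print(n,np.round(p[y,x],4))
# display outline: deck bright mask, head
def rect(m,z):
    n,l,s,c=cv2.connectedComponentsWithStats(m.astype(np.uint8)); k=1+np.argmax(s[1:,4])
    ys,xs=np.where(l==k); P=np.array([px('top',x,y,z)[:2] for x,y in zip(xs,ys)])
    r=cv2.minAreaRect((P*1000).astype(np.float32)); return np.round(r[0],1),np.round(r[1],1),r[2],len(xs)
Z=p[...,2]; box=np.zeros_like(d,bool); 
def reg(x0,x1,y0,y1): b=np.zeros(d.shape,bool); b[y0:y1,x0:x1]=1; return b
print('deck',rect((Z>.012)&reg(305,430,160,245)&(im.min(2)>150),.024))
print('head',rect((Z>.034)&(Z<.052)&reg(250,316,160,235),.044))
print('disp',rect((Z>.012)&reg(250,430,160,240)&(Z<.06),.03))
print('charger',rect((Z>.030)&(Z<.12)&reg(218,275,215,300),.044))
print('mat',rect((im.max(2)<60)&reg(435,495,195,255),.006))
# bottles: caps
for n,x0,x1 in(('4cop',322,350),('1blk',357,386),('2wht',391,420),('3br',424,452)):
    m=reg(x0,x1,240,280); q=p[m&(Z>.08)]; f=p[m&(Z>.05)&(Z<.075)]; print(n,len(q),np.round(np.median(q,0),4) if len(q) else'', len(f))
E
```

```text
counter [ 0.3568 -0.0373  0.003 ]
deck [ 0.602  -0.1018  0.0276]
head [0.6392 0.1773 0.0434]
charg [0.455  0.2695 0.0444]
measrim [0.6484 0.1197 0.0855]
deck (array([ 602.7, -102.9]), array([272.6, 142.4]), 87.0941390991211, 4728)
head (array([613.4, 121.9]), array([150.3, 152.5]), 87.09397888183594, 2316)
disp (array([607. , -21.1]), array([441.4, 158.5]), 86.80357360839844, 7860)
charger (array([435.7, 226.1]), array([ 98.1, 182.5]), 87.5751953125, 1900)
mat (array([ 547.2, -383.3]), array([117.3, 116.4]), 86.8016357421875, 1660)
4cop 72 [ 0.4453 -0.0183  0.0905] 184
1blk 83 [ 0.4319 -0.1156  0.0904] 130
2wht 83 [ 0.4439 -0.209   0.0907] 180
3br 59 [ 0.4391 -0.2967  0.0901] 151
```

View pics/head.png

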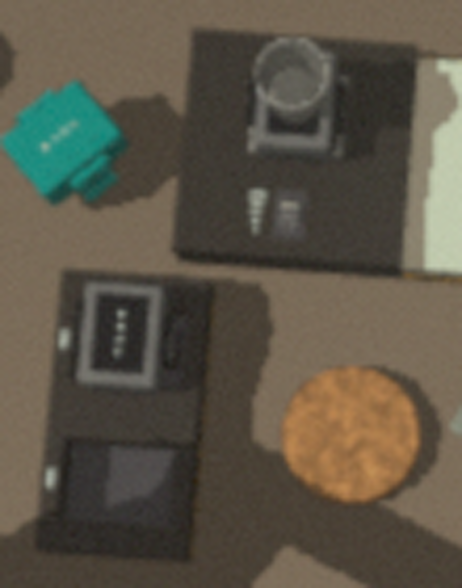

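View pics/bot.png

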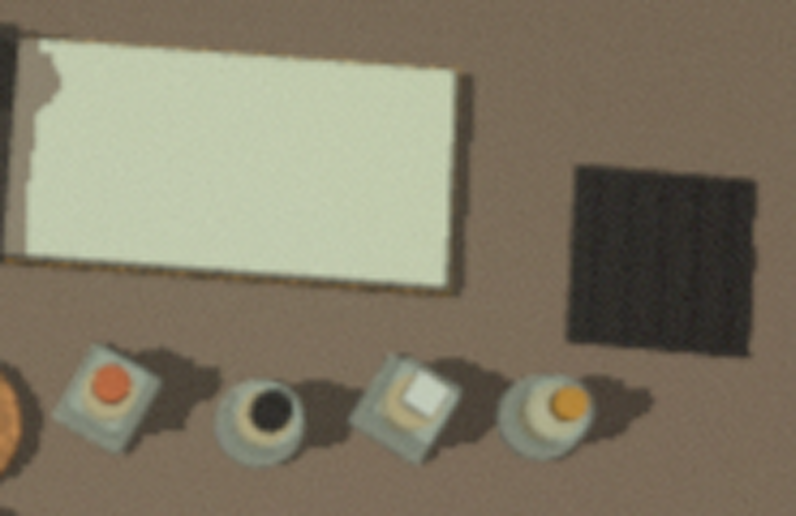

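All four bottles stand on the counter. The two square feet are turned about -28°, and the turquoise look-alike is left of the head. Next: pack tops, measure rim, empty well and dimmer in numbers.

```bash
cat >> h.py <<'E'
def go(P,yaw):
    "print shift/turn in tool axes to bring TCP to P, tool down, tool y at yaw (deg)"
    from scipy.spatial.transform import Rotation as Ro
    s=monitor.read_state(); R=np.array(s['tcp_rot']); y=np.radians(yaw)
    ty=np.array([np.cos(y),np.sin(y),0]); tz=np.array([0,0,-1.]); G=np.c_[np.cross(ty,tz),ty,tz]
    print('go',np.round(R.T@(np.array(P)-s['tcp_pos'])*100,2),np.round(Ro.from_matrix(R.T@G).as_rotvec(),3))
E
python3 - <<'E'
from h import *
p=np.load('/tmp/cloud.npy'); Z=p[...,2]; im=load('top')[0]
def reg(x0,x1,y0,y1): b=np.zeros(Z.shape,bool); b[y0:y1,x0:x1]=1; return b
def R(n,m):
    q=p[m]; r=cv2.minAreaRect((q[:,:2]*1000).astype(np.float32)); print(n,len(q),np.round(r[0],1),np.round(r[1],1),round(r[2],1),'z',np.round(np.median(q[:,2]),4))
R('chpack',reg(225,270,220,262)&(Z>.078)&(Z<.092))
R('flat',reg(265,305,165,205)&(Z>.078)&(Z<.088))
R('rim',reg(265,305,160,205)&(Z>.125))
R('flatbtn',reg(265,305,165,205)&(Z>.055)&(Z<.075))
R('well',reg(228,262,262,290)&(Z<.03))
for n,x0,x1 in(('4cop',322,350),('1blk',357,386),('2wht',391,420),('3br',424,452)):
    R(n+'cap',reg(x0,x1,240,280)&(Z>.085)); R(n+'foot',reg(x0-6,x1+4,236,285)&(Z>.010)&(Z<.10))
# bars/wheel crop pixel (289,215),( 258,212) of head.png
for c in((289,213),(289,190),(289,236),(258,212)): print(np.round(px('top',215+c[0]/4.2,160+c[1]/4.2,.047),4))
go([.642,.12,.25],87.2)
E
```

```text
chpack 493 [479.9 224. ] [65.4 60.9] 2.0 z 0.0843
flat 251 [635.  120.2] [61.6 64.7] 88.0 z 0.0846
rim 77 [468.8  71.4] [394.5  43.9] 15.8 z 0.1335
flatbtn 46 [625.4 116.1] [54.7 68.3] 21.8 z 0.0664
well 515 [386.7 222.9] [87.1 61.4] 86.9 z 0.0106
4copcap 66 [367.8   6.4] [ 19.8 188.4] 72.3 z 0.0907
4copfoot 385 [446.6 -19. ] [51.2 57. ] 61.3 z 0.0601
1blkcap 81 [361.1 -46.9] [ 22.1 227.1] 45.9 z 0.0905
1blkfoot 334 [ 430.7 -114. ] [54.6 49.4] 46.9 z 0.0606
2whtcap 77 [358.7 -99.6] [ 25.4 303.8] 37.7 z 0.091
2whtfoot 401 [ 444.1 -209.7] [53.7 53.2] 57.6 z 0.0622
3brcap 53 [ 365.1 -138. ] [ 18.5 377.1] 25.4 z 0.0906
3brfoot 366 [ 466.  -320.8] [ 53.  120.8] 48.2 z 0.061
[0.567  0.1225 0.047 ]
[0.5823 0.123  0.047 ]
[0.5517 0.1219 0.047 ]
[0.5671 0.1427 0.047 ]
go [-52.53 -23.61  -1.41] [-0.002 -0.001 -0.403]
```

arm_command(
  rows=[
    [-52.5,-23.6,-1.4,0,0,-0.403],
    [-52.5,-23.6,-1.4,0,0,-0.403],
    [-52.5,-23.6,-1.4,0,0,-0.403],
    [-52.5,-23.6,-1.4,0,0,-0.403],
    [-52.5,-23.6,-1.4,0,0,-0.403],
    [-52.5,-23.6,-1.4,0,0,-0.403],
    [-52.5,-23.6,-1.4,0,0,-0.403],
    [-52.5,-23.6,-1.4,0,0,-0.403],
  ],
  hand=1,
  force=10,
)

```text
time: 0.9
tcp_pos: [0.5268, 0.2579, 0.2459]
tcp_rot: [[-0.999, 0.049, -0.001], [0.049, 0.999, -0.0], [0.001, -0.0, -1.0]]
force: [0.2, 0.5, 0.3]
gripper_width: 0.996
```

```bash
python3 - <<'E'
from h import *
m=px('top',215+291/4.2,160+82/4.2,.134); print(m)
st(); go([m[0],m[1],.200],87.2); go([m[0],m[1],.110],87.2)
E
```

```text
[0.63019057 0.11794168 0.134     ]
t 0.9 tcp [0.5268 0.2579 0.2459] 
 [[-0.999  0.049 -0.001]
 [ 0.049  0.999 -0.   ]
 [ 0.001 -0.    -1.   ]] w 0.996 F [0.2 0.5 0.3] q [ 0.26  0.47  1.52  0.    1.16 -1.26]
go [-11.02 -13.47   4.58] [-0.    -0.001 -0.   ]
go [-11.02 -13.47  13.58] [-0.    -0.001 -0.   ]
```

arm_command(
  rows=[
    [-5,-6,0,0,0,0],
    [-8,-10,0,0,0,0],
    [-11,-13.5,1,0,0,0],
    [-11,-13.5,4.6,0,0,0],
    [-11,-13.5,8,0,0,0],
    [-11,-13.5,11,0,0,0],
    [-11,-13.5,13.5,0,0,0],
    [-11,-13.5,13.5,0,0,0],
  ],
)

```text
time: 1.7
tcp_pos: [0.6259, 0.1192, 0.1067]
tcp_rot: [[-0.999, 0.049, -0.01], [0.049, 0.999, -0.0], [0.01, -0.001, -1.0]]
force: [-0.3, 0.6, 0.5]
gripper_width: 0.999
```

arm_command(
  rows=[
    [0,0,0,0,0,0],
    [0,0,0,0,0,0],
    [0,0,0,0,0,0],
    [0,0,0,0,0,0],
    [0,0,0,0,0,0],
    [0,0,0,0,0,0],
  ],
  hand=0,
)

```text
time: 2.3
tcp_pos: [0.6294, 0.1195, 0.1117]
tcp_rot: [[-0.999, 0.049, 0.001], [0.049, 0.999, -0.0], [-0.001, 0.0, -1.0]]
force: [0.2, 0.4, -0.1]
gripper_width: 0.536
```

```bash
python3 - <<'E'
from h import *
im,d=snap('scene'); cv2.imwrite('pics/meas.png',cv2.resize(im[180:330,320:480],None,fx=3.5,fy=3.5))
st(); go([.547,-.383,.25],87.2)
E
```

```text
t 2.35 tcp [0.6295 0.1197 0.1116] 
 [[-0.999  0.049  0.001]
 [ 0.049  0.999  0.   ]
 [-0.001  0.    -1.   ]] w 0.511 F [0.2 0.1 1.9] q [ 0.01  0.7   1.49  0.    0.95 -1.51]
go [  5.77 -50.6  -13.86] [ 0.     0.001 -0.   ]
```

View pics/meas.png

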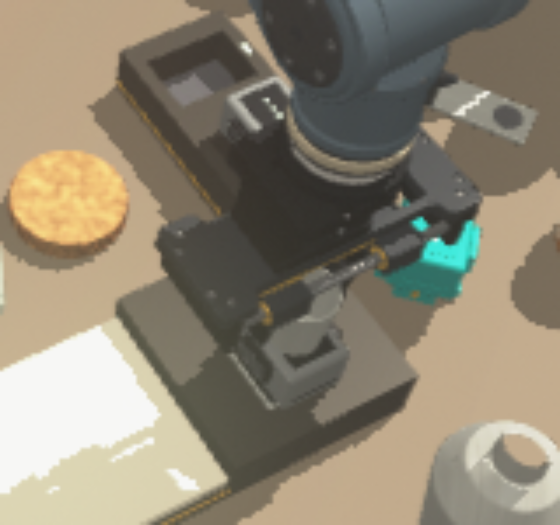

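The jaws hold the measure near its rim (opening about 44 mm). Now lift and carry it to the mat.

arm_command(
  rows=[
    [0,0,0,0,0,0],
    [0,0,-2,0,0,0],
    [0,0,-5,0,0,0],
    [0,0,-8,0,0,0],
    [1,-4,-9,0,0,0],
    [1.5,-9,-9,0,0,0],
    [2,-14,-9,0,0,0],
    [2.5,-19,-9,0,0,0],
  ],
)

```text
time: 3.15
tcp_pos: [0.5945, -0.0698, 0.2013]
tcp_rot: [[-0.999, 0.048, 0.0], [0.048, 0.999, -0.0], [-0.0, -0.0, -1.0]]
force: [1.2, -0.2, -0.1]
gripper_width: 0.511
```

arm_command(
  rows=[
    [0.5,-5,0,0,0,0],
    [1,-10,0,0,0,0],
    [1.5,-15,0,0,0,0],
    [2.3,-20,0,0,0,0],
    [2.9,-25,0,0,0,0],
    [3.3,-30,0,0,0,0],
    [3.3,-31.6,0,0,0,0],
    [3.3,-31.6,0,0,0,0],
  ],
)

```text
time: 3.95
tcp_pos: [0.546, -0.3855, 0.2006]
tcp_rot: [[-0.999, 0.053, 0.0], [0.053, 0.999, -0.001], [-0.0, -0.001, -1.0]]
force: [0.0, 0.1, -0.4]
gripper_width: 0.512
```

```bash
python3 - <<'E'
from h import *
st(); go([.547,-.383,.035],87.2)
E
```

```text
t 3.95 tcp [ 0.546  -0.3855  0.2006] 
 [[-0.999  0.053  0.   ]
 [ 0.053  0.999 -0.001]
 [-0.    -0.001 -1.   ]] w 0.512 F [ 0.   0.1 -0.4] q [-0.78  0.62  1.35 -0.    1.17 -2.3 ]
go [-0.08  0.26 16.56] [-0.001  0.    -0.004]
```

arm_command(
  rows=[
    [0,0,4,0,0,0],
    [0,0,8,0,0,0],
    [0,0,12,0,0,0],
    [0,0,14.5,0,0,0],
    [0,0,15.5,0,0,0],
    [0,0,16.1,0,0,0],
    [0,0,16.6,0,0,0],
    [0,0,16.6,0,0,0],
  ],
)

```text
time: 4.75
tcp_pos: [0.5474, -0.3823, 0.036]
tcp_rot: [[-0.999, 0.048, 0.001], [0.048, 0.999, -0.001], [-0.001, -0.001, -1.0]]
force: [1.0, -0.0, -0.4]
gripper_width: 0.506
```

arm_command(
  rows=[
    [0,0,0.1,0,0,0],
    [0,0,0.1,0,0,0],
    [0,0,0.1,0,0,0],
    [0,0,0.1,0,0,0],
    [0,0,0.1,0,0,0],
  ],
  hand=1,
)

```text
time: 5.25
tcp_pos: [0.5469, -0.3825, 0.0344]
tcp_rot: [[-0.999, 0.049, 0.0], [0.049, 0.999, -0.0], [-0.0, -0.0, -1.0]]
force: [0.6, -0.1, 0.2]
gripper_width: 0.879
```

arm_command(
  rows=[
    [0,0,-1,0,0,0],
    [0,0,-4,0,0,0],
    [0,0,-8,0,0,0],
    [0,0,-12,0,0,0],
    [0,0,-16,0,0,0],
    [-1,5,-16,0,0,0],
    [-1,10,-16,0,0,0],
    [-2,15,-16,0,0,0],
  ],
)

```text
time: 6.05
tcp_pos: [0.5728, -0.234, 0.1955]
tcp_rot: [[-0.999, 0.051, 0.0], [0.051, 0.999, -0.0], [-0.0, -0.0, -1.0]]
force: [1.0, -0.1, -0.0]
gripper_width: 0.998
```

```bash
python3 - <<'E'
from h import *
im,d=snap('top'); 
cv2.imwrite('pics/top1.png',np.hstack([cv2.resize(im[160:300,225:320],(407,600),interpolation=cv2.INTER_CUBIC),cv2.resize(im[185:265,425:500],(390,416),interpolation=cv2.INTER_CUBIC)]) if 0 else cv2.resize(im[160:270,245:500],None,fx=3.1,fy=3.1,interpolation=cv2.INTER_CUBIC))
K,T=load('top')[2:]
v,u=np.mgrid[:480,:640]; p=np.stack([(u-K[0,2])/K[0,0]*d,(v-K[1,2])/K[1,1]*d,d],-1)@T[:3,:3].T+T[:3,3];Z=p[...,2]
def rect(n,m):
    q=p[m]; r=cv2.minAreaRect((q[:,:2]*1000).astype(np.float32)); print(n,len(q),np.round(r[0],1),np.round(r[1],1),round(r[2],1),np.round(np.median(q,0),4))
def reg(x0,x1,y0,y1): b=np.zeros(Z.shape,bool); b[y0:y1,x0:x1]=1; return b
rect('flat',reg(265,305,165,205)&(Z>.078)&(Z<.09))
rect('rim',reg(440,490,195,255)&(Z>.047)&(Z<.07))
st(); go([.634,.1205,.15],87.3)
E
```

```text
flat 447 [635.3 120.2] [61.1 67.5] 84.4 [0.6339 0.1209 0.0847]
rim 44 [ 548.6 -392.2] [20.8 45.6] 56.3 [ 0.5522 -0.4     0.054 ]
t 6.1 tcp [ 0.574  -0.2249  0.1951] 
 [[-0.999  0.045 -0.   ]
 [ 0.045  0.999  0.007]
 [ 0.001  0.007 -1.   ]] w 1.002 F [0.4 4.3 0.7] q [-0.56  0.56  1.49  0.01  1.09 -2.09]
go [-4.43 34.74  4.76] [ 0.007 -0.001  0.002]
```

View pics/top1.png

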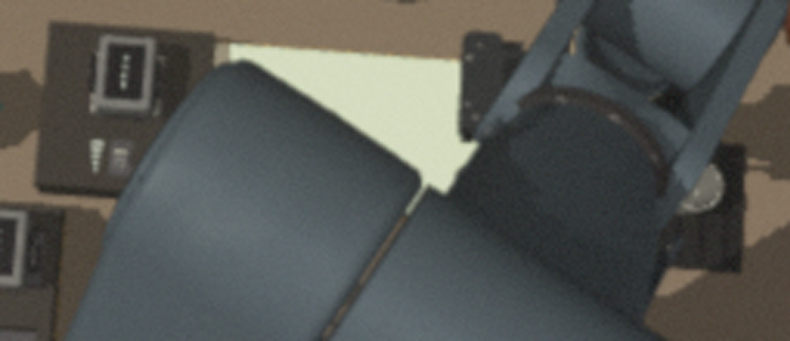

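The measure stands upright on the mat, at about (700,185) in the crop. The flat pack's top is now clear, centred at (128,75). Next: grip the flat pack.

arm_command(
  rows=[
    [-0.6,5,0,0,0,0],
    [-1.2,10,0,0,0,0],
    [-2,15,0,0,0,0],
    [-2.8,20,0,0,0,0],
    [-3.4,25,0,0,0,0],
    [-4,30,0,0,0,0],
    [-4.7,34,0,0,0,0],
    [-4.7,34,0,0,0,0],
  ],
  force=25,
)

```text
time: 6.9
tcp_pos: [0.6378, 0.1077, 0.195]
tcp_rot: [[-0.999, 0.042, 0.002], [0.042, 0.999, 0.002], [-0.002, 0.002, -1.0]]
force: [-0.8, 0.6, 0.6]
gripper_width: 0.995
```

```bash
python3 - <<'E'
from h import *
st(); go([.6345,.1205,.063],87.3)
E
```

```text
t 6.9 tcp [0.6378 0.1077 0.195 ] 
 [[-0.999  0.042  0.002]
 [ 0.042  0.999  0.002]
 [-0.002  0.002 -1.   ]] w 0.995 F [-0.8  0.6  0.6] q [-0.01  0.6   1.42  0.    1.12 -1.54]
go [ 0.41  1.24 13.2 ] [0.002 0.002 0.005]
```

arm_command(
  rows=[
    [0.4,1.2,2,0,0,0.005],
    [0.4,1.2,5,0,0,0.005],
    [0.4,1.2,8,0,0,0.005],
    [0.4,1.2,11,0,0,0.005],
    [0.4,1.2,12.3,0,0,0.005],
    [0.4,1.2,13.2,0,0,0.005],
    [0.4,1.2,13.2,0,0,0.005],
    [0.4,1.2,13.2,0,0,0.005],
  ],
)

```text
time: 7.7
tcp_pos: [0.6347, 0.1139, 0.0633]
tcp_rot: [[-0.999, 0.054, 0.002], [0.054, 0.999, -0.0], [-0.002, 0.0, -1.0]]
force: [0.2, -0.6, 0.3]
gripper_width: 1.001
```

arm_command(
  rows=[
    [0,0,0,0,0,0],
    [0,0,0,0,0,0],
    [0,0,0,0,0,0],
    [0,0,0,0,0,0],
    [0,0,0,0,0,0],
    [0,0,0,0,0,0],
  ],
  hand=0,
)

```text
time: 8.3
tcp_pos: [0.6345, 0.1155, 0.0632]
tcp_rot: [[-0.999, 0.054, 0.002], [0.054, 0.999, 0.002], [-0.002, 0.002, -1.0]]
force: [0.2, 4.6, 4.9]
gripper_width: 0.577
```

arm_command(
  rows=[
    [0,0.2,0,0,0,0],
    [0,0.4,0,0,0,0],
    [0,0.4,0,0,0,0],
    [0,0.4,0,0,0,0],
  ],
)

```text
time: 8.7
tcp_pos: [0.6347, 0.1162, 0.0633]
tcp_rot: [[-0.999, 0.052, 0.001], [0.052, 0.999, -0.003], [-0.002, -0.003, -1.0]]
force: [-1.5, -3.6, 5.8]
gripper_width: 0.573
```

arm_command(
  rows=[
    [0,-0.18,0,0,0,0],
    [0,-0.18,0,0,0,0],
    [0,-0.18,-1,0,0,0],
    [0,-0.18,-2,0,0,0],
    [0,-0.18,-3,0,0,0],
    [0,-0.18,-5,0,0,0],
    [0,-0.18,-7,0,0,0],
    [0,-0.18,-7,0,0,0],
  ],
)

```text
time: 9.5
tcp_pos: [0.6355, 0.1158, 0.1342]
tcp_rot: [[-0.999, 0.054, 0.004], [0.054, 0.999, -0.001], [-0.004, -0.001, -1.0]]
force: [0.9, -0.3, 1.6]
gripper_width: 0.295
```

```bash
python3 - <<'E'
from h import *
s=st(); im,d=snap('scene'); cv2.imwrite('pics/lift.png',cv2.resize(im[150:330,320:490],None,fx=3.2,fy=3.2))
go([.390,.228,.135],87.5)
E
```

```text
t 9.5 tcp [0.6355 0.1158 0.1342] 
 [[-0.999  0.054  0.004]
 [ 0.054  0.999 -0.001]
 [-0.004 -0.001 -1.   ]] w 0.295 F [ 0.9 -0.3  1.6] q [ 0.01  0.67  1.47 -0.    1.   -1.51]
go [25.04  9.87 -0.24] [-0.001  0.003 -0.01 ]
```

View pics/lift.png

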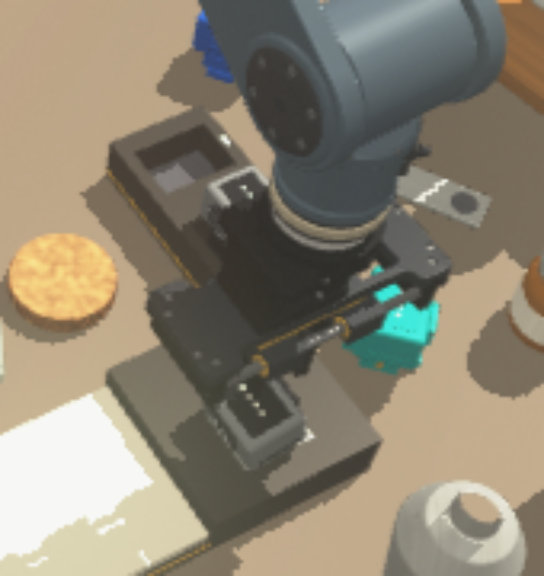

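The grip slipped: the jaws closed to 26 mm and the pack is still in the bay. Back off and measure it again.

arm_command(
  rows=[
    [0,0,-2,0,0,0],
    [0,-5,-3,0,0,0],
    [0,-10,-3,0,0,0],
    [0,-15,-3,0,0,0],
    [0,-20,-3,0,0,0],
    [0,-25,-3,0,0,0],
    [0,-26,-3,0,0,0],
    [0,-26,-3,0,0,0],
  ],
  hand=1,
)

```text
time: 10.35
tcp_pos: [0.6192, -0.1456, 0.1616]
tcp_rot: [[-0.998, 0.058, -0.001], [0.058, 0.998, 0.0], [0.001, 0.0, -1.0]]
force: [0.2, 0.3, 0.1]
gripper_width: 0.876
```

```bash
cat >> h.py <<'E'
def cloud(name='top'):
    im,d,K,T=load(name); v,u=np.mgrid[:480,:640]
    p=np.stack([(u-K[0,2])/K[0,0]*d,(v-K[1,2])/K[1,1]*d,d],-1)@T[:3,:3].T+T[:3,3]; p[d==0]=0; return p
def box(p,x0,x1,y0,y1,z0,z1): return p[(p[...,0]>x0)&(p[...,0]<x1)&(p[...,1]>y0)&(p[...,1]<y1)&(p[...,2]>z0)&(p[...,2]<z1)]
def rect(n,q):
    r=cv2.minAreaRect((q[:,:2]*1000).astype(np.float32)); print(n,len(q),np.round(r[0],1),np.round(r[1],1),round(r[2],1),'med',np.round(np.median(q,0),4),'p2',np.round(np.percentile(q,2,0),4),'p98',np.round(np.percentile(q,98,0),4))
E
python3 - <<'E'
from h import *
st(); a,_=snap('top'); b,_=snap('scene')
p=cloud(); rect('top',box(p,.58,.70,.07,.17,.077,.10)); rect('btn',box(p,.58,.70,.07,.17,.055,.075))
rect('head',box(p,.5,.7,0.02,.23,.037,.05))
p=cloud('scene'); rect('s',box(p,.58,.70,.07,.17,.077,.10));rect('ch s',box(p,.43,.53,.18,.27,.077,.10))
cv2.imwrite('pics/p2.png',np.hstack([cv2.resize(a[160:260,245:325],(400,500),interpolation=cv2.INTER_CUBIC),cv2.resize(b[225:325,350:430],(400,500),interpolation=cv2.INTER_CUBIC)]))
E
```

```text
t 10.35 tcp [ 0.6192 -0.1456  0.1616] 
 [[-0.998  0.058 -0.001]
 [ 0.058  0.998  0.   ]
 [ 0.001  0.    -1.   ]] w 0.876 F [0.2 0.3 0.1] q [-0.41  0.63  1.47 -0.    1.04 -1.92]
top 19 [664.   95.1] [22.5  6.7] 67.2 med [0.6637 0.0933 0.085 ] p2 [0.6577 0.0852 0.0805] p98 [0.6659 0.1058 0.087 ]
  return _methods._mean(a, axis=axis, dtype=dtype,
  ret = um.true_divide(
Traceback (most recent call last):
  File "h.py", line 31, in rect
    r=cv2.minAreaRect((q[:,:2]*1000).astype(np.float32)); print(n,len(q),np.round(r[0],1),np.round(r[1],1),round(r[2],1),'med',np.round(np.median(q,0),4),'p2',np.round(np.percentile(q,2,0),4),'p98',np.round(np.percentile(q,98,0),4))
                                                                                                                                                                        ~~~~~~~~~~~~~^^^^^^^
IndexError: index -1 is out of bounds for axis 0 with size 0
```

arm_command(
  rows=[
    [0,-5,-2,0,0,0],
    [0,-10,-4,0,0,0],
    [0,-12,-4,0,0,0],
    [0,-12,-4,0,0,0],
    [0,-12,-4,0,0,0],
  ],
)

```text
time: 10.95
tcp_pos: [0.6133, -0.261, 0.2017]
tcp_rot: [[-0.999, 0.053, -0.001], [0.053, 0.999, 0.002], [0.001, 0.002, -1.0]]
force: [0.4, 0.2, -0.8]
gripper_width: 1.003
```

```bash
python3 - <<'E' 2>&1 | tail -12
from h import *
st(); a,_=snap('top'); b,_=snap('scene')
cv2.imwrite('pics/p3.png',np.hstack([cv2.resize(a[160:260,245:325],(400,500),interpolation=cv2.INTER_CUBIC),cv2.resize(b[225:325,350:430],(400,500),interpolation=cv2.INTER_CUBIC)]))
for n in('top','scene'):
    p=cloud(n); 
    for k,B in dict(flat=(.58,.70,.07,.17,.08,.10),chg=(.43,.53,.18,.27,.08,.10),head=(.5,.7,0.02,.23,.037,.05)).items():
        q=box(p,*B)
        if len(q)>5: rect(n+k,q)
E
```

```text
t 10.95 tcp [ 0.6133 -0.261   0.2017] 
 [[-0.999  0.053 -0.001]
 [ 0.053  0.999  0.002]
 [ 0.001  0.002 -1.   ]] w 1.003 F [ 0.4  0.2 -0.8] q [-0.57  0.62  1.35  0.    1.17 -2.09]
topflat 481 [633.9 110.1] [57.8 66.4] 87.3 med [0.6319 0.1102 0.0897] p2 [0.6013 0.0845 0.0808] p98 [0.6652 0.136  0.0967]
topchg 461 [480.1 224.5] [65.1 58.5] 1.2 med [0.48   0.224  0.0845] p2 [0.4496 0.1992 0.0803] p98 [0.5121 0.2503 0.0899]
tophead 1922 [597.  133.9] [152.9 210.4] 78.7 med [0.6021 0.1507 0.0447] p2 [0.5142 0.0511 0.0391] p98 [0.687  0.1982 0.0494]
sceneflat 579 [632.7 110.4] [54.9 66.2] 88.0 med [0.6349 0.1078 0.0881] p2 [0.6018 0.0844 0.0813] p98 [0.6647 0.135  0.0942]
scenechg 383 [479.5 223.7] [66.2 55.4] 0.2 med [0.4816 0.2217 0.0838] p2 [0.4476 0.1989 0.0803] p98 [0.5109 0.2472 0.0875]
scenehead 2776 [593.5 136.4] [179.2 190.7] 87.2 med [0.6066 0.1172 0.0436] p2 [0.5118 0.0468 0.039 ] p98 [0.6862 0.207  0.0472]
```

View pics/p3.png

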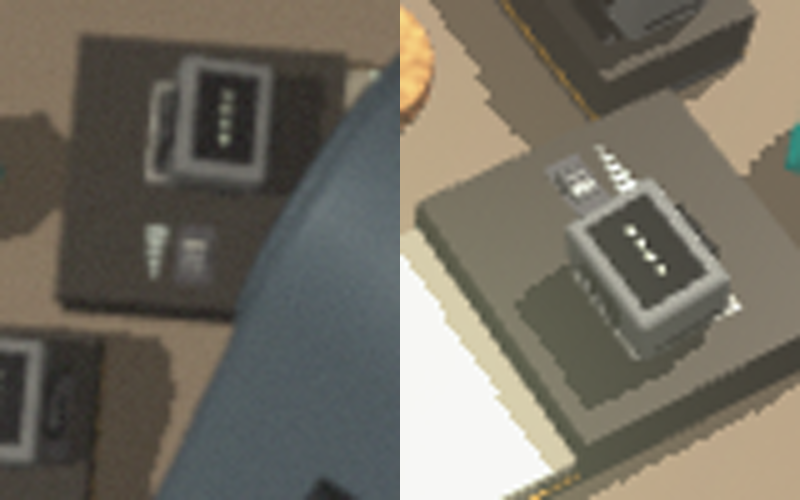

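The pack is partly out, tilted and shifted about 10 mm to -y: in the left crop its top is at (225,122) with the +y button showing at (160,130). I'll fit its pose.

```bash
python3 - <<'E'
from h import *
for n in('top','scene'):
    p=cloud(n); q=box(p,.605,.663,.088,.132,.079,.105)
    A=np.c_[q[:,:2]-[.634,.11],np.ones(len(q))]; 
    for i in range(4):
        c=np.linalg.lstsq(A,q[:,2],rcond=None)[0]; r=abs(A@c-q[:,2]); k=r<.004; A,q=A[k],q[k]
    print(n,c,len(q),r.std())
    for y in np.arange(.04,.18,.01):
        s=box(p,.615,.65,y,y+.01,.03,.12); print(round(y,3),len(s),np.round(np.percentile(s[:,2],[10,50,90]),3) if len(s) else '')
go([.634,.1205,.20],87.3)
E
```

```text
top [0.01228178 0.19321815 0.09030576] 295 0.0010445065215256139
0.04 1 [0.044 0.044 0.044]
0.05 19 [0.042 0.045 0.048]
0.06 43 [0.042 0.044 0.048]
0.07 42 [0.041 0.044 0.048]
0.08 63 [0.044 0.081 0.087]
0.09 44 [0.085 0.087 0.091]
0.1 47 [0.086 0.089 0.093]
0.11 50 [0.089 0.092 0.094]
0.12 52 [0.09  0.093 0.097]
0.13 38 [0.082 0.091 0.094]
0.14 32 [0.039 0.044 0.068]
0.15 39 [0.041 0.044 0.048]
0.16 47 [0.041 0.043 0.048]
0.17 47 [0.041 0.045 0.048]
scene [0.00331561 0.20007536 0.08899883] 420 0.000940585756034908
0.04 54 [0.032 0.041 0.046]
0.05 56 [0.042 0.044 0.046]
0.06 60 [0.041 0.044 0.046]
0.07 47 [0.042 0.043 0.046]
0.08 154 [0.042 0.071 0.084]
0.09 76 [0.045 0.086 0.088]
0.1 59 [0.087 0.088 0.09 ]
0.11 63 [0.088 0.091 0.094]
0.12 55 [0.09  0.092 0.094]
0.13 26 [0.087 0.089 0.092]
0.14 0 
0.15 8 [0.041 0.045 0.046]
0.16 46 [0.042 0.044 0.046]
0.17 47 [0.042 0.044 0.046]
go [-0.13 38.12  0.21] [ 0.002 -0.002 -0.004]
```

arm_command(
  rows=[
    [0,5,0,0,0,0],
    [0,10,0,0,0,0],
    [0,15,0,0,0,0],
    [0,20,0,0,0,0],
    [0,25,0,0,0,0],
    [0,30,0,0,0,0],
    [-0.1,34,0,0,0,0],
    [-0.1,36.3,0,-0.1,0,0],
  ],
)

```text
time: 11.85
tcp_pos: [0.632, 0.1081, 0.202]
tcp_rot: [[-0.999, 0.044, 0.003], [0.044, 0.994, 0.104], [0.001, 0.104, -0.995]]
force: [-0.6, 0.5, -0.4]
gripper_width: 0.998
```

arm_command(
  rows=[
    [0,0,3,-0.09,0,0],
    [0,0,6,-0.09,0,0],
    [0,0,6,-0.09,0,0],
    [0,0,6,-0.09,0,0],
    [0,0,6,-0.09,0,0],
  ],
)

```text
time: 12.35
tcp_pos: [0.635, 0.1061, 0.1439]
tcp_rot: [[-0.999, 0.051, 0.012], [0.052, 0.981, 0.188], [-0.002, 0.189, -0.982]]
force: [-0.3, -0.3, -0.1]
gripper_width: 0.997
```

```bash
cat >> h.py <<'E'
def goR(P,yaw,tilt=0):
    "tilt: rotation about tool x after facing down"
    from scipy.spatial.transform import Rotation as Ro
    s=monitor.read_state(); R=np.array(s['tcp_rot']); y=np.radians(yaw)
    ty=np.array([np.cos(y),np.sin(y),0]); tz=np.array([0,0,-1.]); G=np.c_[np.cross(ty,tz),ty,tz]@Ro.from_rotvec([tilt,0,0]).as_matrix()
    print('go',np.round(R.T@(np.array(P)-s['tcp_pos'])*100,2),np.round(Ro.from_matrix(R.T@G).as_rotvec(),3))
E
python3 - <<'E'
from h import *
st(); goR([.634,.1132,.0745],87.3,-.19)
E
```

```text
t 12.35 tcp [0.635  0.1061 0.1439] 
 [[-0.999  0.051  0.012]
 [ 0.052  0.981  0.188]
 [-0.002  0.189 -0.982]] w 0.997 F [-0.3 -0.3 -0.1] q [-0.1   0.66  1.49  0.23  1.01 -1.74]
go [ 0.16 -0.62  6.95] [-0.     0.003 -0.005]
```

arm_command(
  rows=[
    [0.1,-0.6,2,0,0,0],
    [0.1,-0.6,4,0,0,0],
    [0.1,-0.6,5.5,0,0,0],
    [0.1,-0.6,6.5,0,0,0],
    [0.1,-0.6,6.9,0,0,0],
    [0.1,-0.6,6.9,0,0,0],
    [0.1,-0.6,6.9,0,0,0],
    [0.1,-0.6,6.9,0,0,0],
  ],
  force=40,
)

```text
time: 13.15
tcp_pos: [0.6343, 0.1123, 0.0744]
tcp_rot: [[-0.999, 0.053, 0.012], [0.054, 0.981, 0.188], [-0.002, 0.189, -0.982]]
force: [0.3, -0.6, -0.3]
gripper_width: 1.0
```

```bash
python3 - <<'E'
from h import *
st(); goR([.634,.1132,.0745],87.3,-.19)
E
```

```text
t 13.15 tcp [0.6343 0.1123 0.0744] 
 [[-0.999  0.053  0.012]
 [ 0.054  0.981  0.188]
 [-0.002  0.189 -0.982]] w 1.0 F [ 0.3 -0.6 -0.3] q [-0.09  0.75  1.53  0.25  0.88 -1.76]
go [0.03 0.09 0.  ] [-0.     0.003 -0.006]
```

arm_command(
  rows=[
    [0,0.1,0,0,0,0],
    [0,0.1,0,0,0,0],
    [0,0.1,0,0,0,0],
    [0,0.1,0,0,0,0],
    [0,0.1,0,0,0,0],
    [0,0.1,0,0,0,0],
    [0,0.1,0,0,0,0],
  ],
  hand=0,
)

```text
time: 13.85
tcp_pos: [0.6336, 0.1133, 0.0736]
tcp_rot: [[-0.999, 0.053, 0.01], [0.054, 0.981, 0.188], [0.0, 0.189, -0.982]]
force: [-0.1, -0.1, -0.4]
gripper_width: 0.579
```

arm_command(
  rows=[
    [0,0.2,0,0,0,0],
    [0,0.3,-0.1,0,0,0],
    [0,0.4,-0.2,0.06,0,0],
    [0,0.55,-0.25,0.12,0,0],
    [0,0.68,-0.25,0.19,0,0],
    [0,0.68,-0.25,0.19,0,0],
    [0,0.68,-0.25,0.19,0,0],
  ],
)

```text
time: 14.55
tcp_pos: [0.6336, 0.1202, 0.0772]
tcp_rot: [[-0.999, 0.052, -0.001], [0.052, 0.999, 0.001], [0.001, 0.001, -1.0]]
force: [-0.1, -0.1, -2.4]
gripper_width: 0.576
```

Level, centred and free of side force. Now lift.

arm_command(
  rows=[
    [0,0,-0.5,0,0,0],
    [0,0,-1,0,0,0],
    [0,0,-2,0,0,0],
    [0,0,-4,0,0,0],
    [0,0,-6,0,0,0],
    [0,0,-8,0,0,0],
    [0,0,-8,0,0,0],
    [0,0,-8,0,0,0],
  ],
)

```text
time: 15.35
tcp_pos: [0.6343, 0.1189, 0.1584]
tcp_rot: [[-0.999, 0.054, 0.002], [0.054, 0.999, -0.001], [-0.002, -0.0, -1.0]]
force: [0.2, -0.1, -3.6]
gripper_width: 0.575
```

```bash
python3 - <<'E'
from h import *
st(); go([.390,.228,.157],87.5); snap('scene'); p=cloud('scene'); 
rect('ins',box(p,.58,.69,.05,.19,.05,.20)); 
q=box(p,.58,.69,.05,.19,.05,.20); print(np.histogram(q[:,2],bins=np.arange(.05,.21,.01)))
E
```

```text
t 15.35 tcp [0.6343 0.1189 0.1584] 
 [[-0.999  0.054  0.002]
 [ 0.054  0.999 -0.001]
 [-0.002 -0.    -1.   ]] w 0.575 F [ 0.2 -0.1 -3.6] q [ 0.01  0.64  1.45 -0.    1.05 -1.5 ]
go [24.99  9.57  0.09] [-0.     0.002 -0.011]
ins 559 [644.7 118.1] [72.3 56.2] 69.0 med [0.6539 0.1103 0.1659] p2 [0.6245 0.0849 0.1114] p98 [0.6672 0.149  0.1911]
(array([  0,   0,   0,   0,   0,   9,  30,  26,  25,  64,  80, 121, 184,
         7,  13]), array([0.05, 0.06, 0.07, 0.08, 0.09, 0.1 , 0.11, 0.12, 0.13, 0.14, 0.15,
       0.16, 0.17, 0.18, 0.19, 0.2 ]))
```

arm_command(
  rows=[
    [5,2,0,0,0,0],
    [10,4,0,0,0,0],
    [15,6,0,0,0,0],
    [20,8,0,0,0,0],
    [25,9.6,0,0,0,-0.011],
    [25,9.6,0,0,0,-0.011],
    [25,9.6,0,0,0,-0.011],
    [25,9.6,0,0,0,-0.011],
  ],
)

```text
time: 16.2
tcp_pos: [0.3908, 0.2291, 0.1574]
tcp_rot: [[-0.999, 0.042, 0.002], [0.042, 0.999, 0.0], [-0.002, 0.0, -1.0]]
force: [1.1, -0.2, -3.3]
gripper_width: 0.573
```

```bash
python3 - <<'E'
from h import *
st(); go([.390,.228,.067],87.5)
E
```

```text
t 16.2 tcp [0.3908 0.2291 0.1574] 
 [[-0.999  0.042  0.002]
 [ 0.042  0.999  0.   ]
 [-0.002  0.    -1.   ]] w 0.573 F [ 1.1 -0.2 -3.3] q [ 0.28  0.43  1.93 -0.    0.77 -1.25]
go [ 0.09 -0.12  9.04] [0.    0.002 0.002]
```

arm_command(
  rows=[
    [0.1,-0.1,2,0,0,0],
    [0.1,-0.1,4,0,0,0],
    [0.1,-0.1,5.5,0,0,0],
    [0.1,-0.1,6.5,0,0,0],
    [0.1,-0.1,7.3,0,0,0],
    [0.1,-0.1,8,0,0,0],
    [0.1,-0.1,8.6,0,0,0],
    [0.1,-0.1,9,0,0,0],
  ],
)

```text
time: 17.0
tcp_pos: [0.3891, 0.227, 0.0688]
tcp_rot: [[-0.999, 0.041, 0.001], [0.041, 0.999, -0.002], [-0.001, -0.002, -1.0]]
force: [-5.9, -9.9, 62.1]
gripper_width: 0.576
```

arm_command(
  rows=[
    [0,0,0,0,0,0],
    [0,0,0.1,0,0,0],
    [0,0,0.1,0,0,0],
  ],
)

```text
time: 17.3
tcp_pos: [0.3892, 0.227, 0.0689]
tcp_rot: [[-0.999, 0.041, 0.003], [0.041, 0.999, -0.001], [-0.003, -0.001, -1.0]]
force: [-1.9, -7.5, 22.0]
gripper_width: 0.571
```

arm_command(
  rows=[
    [0,0,-0.2,0,0,0],
    [0,0,-0.2,0,0,0],
    [0,0,-0.2,0,0,0],
    [0,0,-0.2,0,0,0],
    [0,0,-0.2,0,0,0],
    [0,0,-0.2,0,0,0],
  ],
  hand=1,
)

```text
time: 17.9
tcp_pos: [0.3885, 0.228, 0.0683]
tcp_rot: [[-0.999, 0.043, -0.0], [0.043, 0.999, -0.0], [0.0, -0.0, -1.0]]
force: [0.3, -1.0, 0.1]
gripper_width: 0.975
```

arm_command(
  rows=[
    [0,0,-2,0,0,0],
    [0,0,-5,0,0,0],
    [0,0,-9,0,0,0],
    [-4,0,-9,0,0,0],
    [-9,0,-9,0,0,0],
    [-9,0,-9,0,0,0],
    [-9,0,-9,0,0,0],
  ],
)

```text
time: 18.6
tcp_pos: [0.479, 0.2239, 0.1582]
tcp_rot: [[-0.999, 0.044, -0.0], [0.044, 0.999, -0.0], [0.0, -0.0, -1.0]]
force: [-1.2, 0.1, -1.1]
gripper_width: 0.998
```

```bash
python3 - <<'E'
from h import *
st(); go([.480,.224,.067],87.5); snap('scene'); snap('top')
for n in('scene','top'):
    p=cloud(n); q=box(p,.34,.44,.18,.28,.07,.10)
    if len(q)>20: rect(n+'flat',q)
E
```

```text
t 18.6 tcp [0.479  0.2239 0.1582] 
 [[-0.999  0.044 -0.   ]
 [ 0.044  0.999 -0.   ]
 [ 0.    -0.    -1.   ]] w 0.998 F [-1.2  0.1 -1.1] q [ 0.23  0.51  1.75  0.    0.88 -1.3 ]
go [-0.1   0.02  9.12] [-0. -0. -0.]
sceneflat 204 [394.7 214.2] [77.7 44.1] 24.2 med [0.3925 0.207  0.082 ] p2 [0.3586 0.1961 0.0707] p98 [0.421  0.2206 0.0881]
topflat 123 [379.4 208.6] [21.6 45.2] 89.0 med [0.3805 0.2079 0.0824] p2 [0.3573 0.1979 0.0729] p98 [0.3992 0.2177 0.089 ]
```

arm_command(
  rows=[
    [-0.1,0,3,0,0,0],
    [-0.1,0,6,0,0,0],
    [-0.1,0,8,0,0,0],
    [-0.1,0,9,0,0,0],
    [-0.1,0,9.1,0,0,0],
    [-0.1,0,9.1,0,0,0],
  ],
)

```text
time: 19.3
tcp_pos: [0.4791, 0.2243, 0.0678]
tcp_rot: [[-0.999, 0.042, -0.0], [0.042, 0.999, -0.0], [0.0, -0.0, -1.0]]
force: [-0.2, -0.7, 0.7]
gripper_width: 0.997
```

arm_command(
  rows=[
    [0,0,0,0,0,0],
    [0,0,0,0,0,0],
    [0,0,0,0,0,0],
    [0,0,0,0,0,0],
    [0,0,0,0,0,0],
    [0,0,0,0,0,0],
    [0,0,0,0,0,0],
  ],
  hand=0,
)

```text
time: 20.0
tcp_pos: [0.4798, 0.2244, 0.068]
tcp_rot: [[-0.999, 0.043, 0.001], [0.043, 0.999, 0.001], [-0.001, 0.001, -1.0]]
force: [-0.8, 1.4, 5.8]
gripper_width: 0.568
```

arm_command(
  rows=[
    [0,0,-1,0,0,0],
    [0,0,-3,0,0,0],
    [0,0,-5,0,0,0],
    [0,0,-7,0,0,0],
    [0,0,-9,0,0,0],
    [0,0,-9,0,0,0],
  ],
)

```text
time: 20.6
tcp_pos: [0.4807, 0.2243, 0.1596]
tcp_rot: [[-0.999, 0.043, 0.004], [0.043, 0.999, 0.001], [-0.004, 0.001, -1.0]]
force: [1.0, 0.2, -3.9]
gripper_width: 0.572
```

```bash
python3 - <<'E'
from h import *
st(); go([.6345,.1203,.158],87.3)
E
```

```text
t 20.6 tcp [0.4807 0.2243 0.1596] 
 [[-0.999  0.043  0.004]
 [ 0.043  0.999  0.001]
 [-0.004  0.001 -1.   ]] w 0.572 F [ 1.   0.2 -3.9] q [ 0.23  0.51  1.75 -0.    0.88 -1.3 ]
go [-15.81  -9.73   0.22] [0.001 0.004 0.004]
```

arm_command(
  rows=[
    [-4,-3,0,0,0,0],
    [-8,-6,0,0,0,0],
    [-12,-8.5,0,0,0,0],
    [-15.8,-9.7,0,0,0.004,0.004],
    [-15.8,-9.7,0,0,0.004,0.004],
    [-15.8,-9.7,0,0,0.004,0.004],
    [-15.8,-9.7,0,0,0.004,0.004],
  ],
)

```text
time: 21.3
tcp_pos: [0.6308, 0.1207, 0.1557]
tcp_rot: [[-0.999, 0.046, -0.009], [0.046, 0.999, 0.0], [0.009, -0.0, -1.0]]
force: [0.1, -0.7, -3.6]
gripper_width: 0.573
```

```bash
python3 - <<'E'
from h import *
p=cloud('top'); im=load('top')[0]
m=(p[...,0]>.59)&(p[...,0]<.68)&(p[...,1]>.07)&(p[...,1]<.17)&(p[...,2]<.034)&(p[...,2]>-.01)
rect('mouth',p[m]); ys,xs=np.where(m); P=np.array([px('top',a,b,.044)[:2] for a,b in zip(xs,ys)]); r=cv2.minAreaRect((P*1000).astype(np.float32)); print(r)
st(); go([.6345,.1203,.158],87.3)
E
```

```text
mouth 312 [640.6 122.6] [54.7 45.2] 90.0 med [0.644  0.1226 0.0132] p2 [0.62   0.096  0.0063] p98 [0.6626 0.1494 0.0292]
((635.4064331054688, 120.53810119628906), (53.80854415893555, 46.177696228027344), 86.17356872558594)
t 21.3 tcp [0.6308 0.1207 0.1557] 
 [[-0.999  0.046 -0.009]
 [ 0.046  0.999  0.   ]
 [ 0.009 -0.    -1.   ]] w 0.573 F [ 0.1 -0.7 -3.6] q [ 0.02  0.65  1.45  0.    1.05 -1.51]
go [-0.37 -0.02 -0.23] [-0.    -0.009  0.001]
```

arm_command(
  rows=[
    [0,0,1,0,0,0],
    [0,0,2,0,0,0],
    [0,0,3,0,0,0],
    [0,0,3,0,0,0],
    [0,0,3,0,0,0],
  ],
)

```text
time: 21.8
tcp_pos: [0.6326, 0.1206, 0.1269]
tcp_rot: [[-0.999, 0.046, -0.005], [0.046, 0.999, 0.0], [0.005, -0.0, -1.0]]
force: [1.0, -0.1, -3.1]
gripper_width: 0.57
```

```bash
python3 - <<'E'
from h import *
st(); go([.635,.1204,.070],87.3)
E
```

```text
t 21.8 tcp [0.6326 0.1206 0.1269] 
 [[-0.999  0.046 -0.005]
 [ 0.046  0.999  0.   ]
 [ 0.005 -0.    -1.   ]] w 0.57 F [ 1.  -0.1 -3.1] q [ 0.02  0.69  1.47  0.    0.99 -1.51]
go [-0.27 -0.01  5.68] [-0.    -0.005  0.001]
```

arm_command(
  rows=[
    [-0.25,0,1,0,-0.005,0],
    [-0.25,0,2,0,-0.005,0],
    [-0.25,0,2.8,0,-0.005,0],
    [-0.25,0,2.8,0,-0.005,0],
    [-0.25,0,3.5,0,-0.005,0],
    [-0.25,0,4,0,-0.005,0],
    [-0.25,0,4.5,0,-0.005,0],
    [-0.25,0,4.5,0,-0.005,0],
  ],
)

```text
time: 22.6
tcp_pos: [0.6347, 0.1203, 0.0816]
tcp_rot: [[-0.999, 0.047, -0.001], [0.047, 0.999, -0.0], [0.001, -0.0, -1.0]]
force: [-0.0, 0.1, -2.8]
gripper_width: 0.571
```

arm_command(
  rows=[
    [0,0,0.4,0,0,0],
    [0,0,0.7,0,0,0],
    [0,0,1,0,0,0],
    [0,0,1.15,0,0,0],
    [0,0,1.3,0,0,0],
    [0,0,1.4,0,0,0],
    [0,0,1.4,0,0,0],
  ],
)

```text
time: 23.3
tcp_pos: [0.6353, 0.1203, 0.0684]
tcp_rot: [[-0.999, 0.047, 0.001], [0.047, 0.999, -0.0], [-0.001, -0.0, -1.0]]
force: [-0.3, 0.1, -2.8]
gripper_width: 0.572
```

arm_command(
  rows=[
    [0,0,0.1,0,0,0],
    [0,0,0.15,0,0,0],
    [0,0,0.2,0,0,0],
    [0,0,0.2,0,0,0],
  ],
)

```text
time: 23.7
tcp_pos: [0.6355, 0.1203, 0.068]
tcp_rot: [[-0.999, 0.047, 0.002], [0.047, 0.999, -0.0], [-0.002, -0.0, -1.0]]
force: [-3.1, -0.8, 5.2]
gripper_width: 0.573
```

Seated at the same height at which it was picked. Release and back off.

arm_command(
  rows=[
    [0,0,0,0,0,0],
    [0,0,0,0,0,0],
    [0,0,0,0,0,0],
    [0,0,0,0,0,0],
    [0,0,0,0,0,0],
    [0,0,0,0,0,0],
  ],
  hand=1,
)

```text
time: 24.3
tcp_pos: [0.6355, 0.1203, 0.0663]
tcp_rot: [[-0.999, 0.047, 0.001], [0.047, 0.999, -0.0], [-0.001, -0.0, -1.0]]
force: [0.0, 0.2, 0.4]
gripper_width: 0.975
```

arm_command(
  rows=[
    [0,0,-2,0,0,0],
    [0,0,-5,0,0,0],
    [0,0,-9,0,0,0],
    [0,-5,-10,0,0,0],
    [0,-10,-10,0,0,0],
    [1,-15,-10,0,0,0],
    [2,-20,-10,0,0,0],
    [3,-25,-10,0,0,0],
  ],
)

```text
time: 25.1
tcp_pos: [0.594, -0.126, 0.1665]
tcp_rot: [[-0.999, 0.046, 0.001], [0.046, 0.999, -0.0], [-0.001, -0.0, -1.0]]
force: [1.0, -0.2, -0.4]
gripper_width: 1.001
```

arm_command(
  rows=[
    [1,-5,-4,0,0,0],
    [2,-10,-4,0,0,0],
    [3,-14,-4,0,0,0],
    [3,-14,-4,0,0,0],
    [3,-14,-4,0,0,0],
  ],
)

```text
time: 25.6
tcp_pos: [0.5574, -0.2642, 0.2062]
tcp_rot: [[-0.999, 0.05, 0.001], [0.05, 0.999, 0.0], [-0.001, 0.0, -1.0]]
force: [-0.4, 0.1, -0.6]
gripper_width: 1.0
```

```bash
python3 - <<'E'
from h import *
st(); a,_=snap('top'); b,_=snap('scene')
for n in('top','scene'):
    p=cloud(n); 
    for k,B in dict(bay=(.58,.70,.07,.17,.08,.10),flat=(.34,.44,.18,.28,.08,.10)).items():
        q=box(p,*B)
        if len(q)>5: rect(n+k,q)
x=cv2.resize(a[160:300,215:325],(440,560),interpolation=cv2.INTER_CUBIC)
y=cv2.resize(b[170:330,180:450-180+90],(360,320)) if 0 else cv2.resize(b[170:330,340:440],(350,560),interpolation=cv2.INTER_CUBIC)
cv2.imwrite('pics/packs.png',np.hstack([x,y]))
E
```

```text
t 25.6 tcp [ 0.5574 -0.2642  0.2062] 
 [[-0.999  0.05   0.001]
 [ 0.05   0.999  0.   ]
 [-0.001  0.    -1.   ]] w 1.0 F [-0.4  0.1 -0.6] q [-0.62  0.55  1.49  0.    1.11 -2.14]
topbay 433 [635.5 118.8] [57.1 65.7] 88.0 med [0.6345 0.12   0.085 ] p2 [0.6049 0.0955 0.0805] p98 [0.6664 0.1455 0.0904]
topflat 468 [390.5 228.5] [58.4 65.7] 87.1 med [0.3899 0.2287 0.0845] p2 [0.3589 0.2041 0.0803] p98 [0.4216 0.254  0.0905]
scenebay 515 [634.7 117.7] [56.9 66.6] 87.6 med [0.6366 0.1184 0.0839] p2 [0.6037 0.0951 0.0806] p98 [0.6662 0.1431 0.0872]
sceneflat 336 [389.9 227.2] [57.4 67.7] 86.0 med [0.3905 0.2254 0.0839] p2 [0.358  0.203  0.0804] p98 [0.4206 0.2519 0.0872]
```

View pics/packs.png

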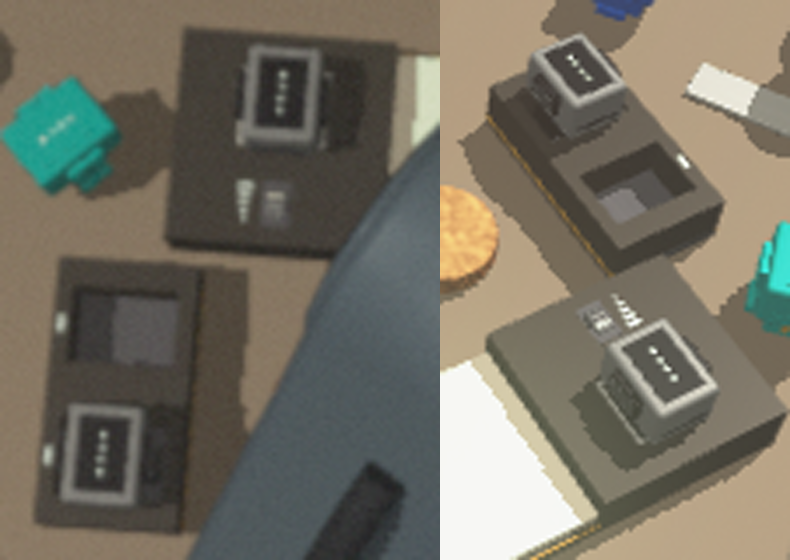

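Both packs sit level in place: the charged one in the bay at (635,119) mm and the flat one in the near well at (390,228) mm. Next is the dimmer, with closed fingers.

arm_command(
  rows=[
    [-0.5,5,0,0,0,0],
    [-0.9,10,0,0,0,0],
    [-1,15,0,0,0,0],
    [-1.2,20,2,0,0,0],
    [-1.5,25,4,0,0,0],
    [-1.7,30,6,0,0,0],
    [-2,35,9,0,0,0],
    [-2,38.7,11,0,0,0],
  ],
  hand=0,
  force=10,
)

```text
time: 26.5
tcp_pos: [0.5948, 0.1164, 0.1016]
tcp_rot: [[-0.999, 0.044, 0.001], [0.044, 0.999, 0.0], [-0.001, 0.0, -1.0]]
force: [-0.4, -0.6, -0.0]
gripper_width: 0.356
```

```bash
python3 - <<'E'
from h import *
st(); go([.558,.1235,.064],87.3)
E
```

```text
t 26.5 tcp [0.5948 0.1164 0.1016] 
 [[-0.999  0.044  0.001]
 [ 0.044  0.999  0.   ]
 [-0.001  0.    -1.   ]] w 0.356 F [-0.4 -0.6 -0. ] q [ 0.01  0.68  1.59  0.    0.87 -1.52]
go [3.71 0.55 3.76] [0.    0.001 0.004]
```

arm_command(
  rows=[
    [3.7,0.7,0,0,0,0],
    [3.7,0.7,1,0,0,0],
    [3.7,0.7,2,0,0,0],
    [3.7,0.7,3,0,0,0],
    [3.7,0.7,3.4,0,0,0],
    [3.7,0.7,3.8,0,0,0],
    [3.7,0.7,3.8,0,0,0],
  ],
)

```text
time: 27.2
tcp_pos: [0.5592, 0.1203, 0.0639]
tcp_rot: [[-0.999, 0.048, 0.001], [0.048, 0.999, -0.0], [-0.001, -0.0, -1.0]]
force: [0.3, 0.1, 1.3]
gripper_width: 0.007
```

arm_command(
  rows=[
    [0,0,0.1,0,0,0],
    [0,0,0.2,0,0,0],
    [0,0,0.2,0,0,0],
  ],
)

```text
time: 27.5
tcp_pos: [0.5596, 0.1205, 0.0633]
tcp_rot: [[-0.999, 0.047, 0.003], [0.047, 0.999, -0.0], [-0.003, -0.0, -1.0]]
force: [0.1, -0.5, 3.9]
gripper_width: 0.004
```

arm_command(
  rows=[
    [0,0,0.1,0,0,0],
    [-0.5,0,0.1,0,0,0],
    [-1,0,0.1,0,0,0],
    [-1.5,0,0.1,0,0,0],
    [-1.9,0,0.1,0,0,0],
    [-1.9,0,0.1,0,0,0],
  ],
)

```text
time: 28.1
tcp_pos: [0.5797, 0.1196, 0.0625]
tcp_rot: [[-0.999, 0.047, 0.005], [0.047, 0.999, -0.0], [-0.005, -0.0, -1.0]]
force: [1.7, -1.5, 5.0]
gripper_width: 0.005
```

```bash
python3 - <<'E'
from h import *
st()
E
```

```text
t 28.1 tcp [0.5797 0.1196 0.0625] 
 [[-0.999  0.047  0.005]
 [ 0.047  0.999 -0.   ]
 [-0.005 -0.    -1.   ]] w 0.005 F [ 1.7 -1.5  5. ] q [ 0.02  0.72  1.65 -0.    0.76 -1.51]
```

arm_command(
  rows=[
    [0,0,-0.8,0,0,0],
    [2.1,0.2,-0.8,0,0,0],
    [2.1,0.2,0,0,0,0],
    [2.1,0.2,0.05,0,0,0],
    [1.6,0.2,0.05,0,0,0],
    [1.1,0.2,0.05,0,0,0],
    [0.6,0.2,0.05,0,0,0],
    [0,0.2,0.05,0,0,0],
  ],
)

```text
time: 28.9
tcp_pos: [0.5798, 0.1222, 0.0626]
tcp_rot: [[-0.999, 0.047, 0.005], [0.047, 0.999, 0.0], [-0.005, 0.001, -1.0]]
force: [0.4, -0.4, 5.2]
gripper_width: 0.004
```

arm_command(
  rows=[
    [0,0,-0.8,0,0,0],
    [2.1,0,-0.8,0,0,0],
    [2.1,0,0,0,0,0],
    [2.1,0,0.05,0,0,0],
    [1.6,0,0.05,0,0,0],
    [1.1,0,0.05,0,0,0],
    [0.6,0,0.05,0,0,0],
    [0,0,0.05,0,0,0],
  ],
)

```text
time: 29.7
tcp_pos: [0.5605, 0.1229, 0.0623]
tcp_rot: [[-0.998, 0.046, -0.039], [0.046, 0.999, -0.0], [0.039, -0.002, -0.999]]
force: [-36.6, 1.0, 53.1]
gripper_width: 0.007
```

arm_command(
  rows=[
    [0,0,-0.8,0,0,0],
    [2.1,0,-0.8,0,0,0],
    [2.1,0,0,0,0,0],
    [2.1,0,0,0,0,0],
    [1.6,0,0,0,0,0],
    [1.1,0,0,0,0,0],
    [0.6,0,0,0,0,0],
    [0,0,0,0,0,0],
  ],
)

```text
time: 30.5
tcp_pos: [0.5561, 0.1234, 0.0613]
tcp_rot: [[-0.998, 0.046, -0.05], [0.046, 0.999, 0.0], [0.049, -0.002, -0.999]]
force: [-43.0, 3.4, 57.6]
gripper_width: 0.006
```

arm_command(
  rows=[
    [0,0,-0.8,0,0,0],
    [2.1,0,-0.8,0,0,0],
    [2.1,0,0,0,0,0],
    [2.1,0,0,0,0,0],
    [1.6,0,0,0,0,0],
    [1.1,0,0,0,0,0],
  ],
)

```text
time: 31.1
tcp_pos: [0.5555, 0.1233, 0.0615]
tcp_rot: [[-0.999, 0.046, -0.027], [0.046, 0.999, 0.0], [0.027, -0.001, -1.0]]
force: [-29.5, 2.7, 44.8]
gripper_width: 0.003
```

arm_command(
  rows=[
    [0.5,0,0,0,0,0],
    [0.5,0,-1,0,0,0],
    [0.5,0,-4,0,0,0],
    [0.5,0,-8,0,0,0],
    [0.5,-5,-12,0,0,0],
    [0.5,-10,-13,0,0,0],
    [0.5,-15,-13,0,0,0],
    [0.5,-20,-13,0,0,0],
  ],
)

```text
time: 31.9
tcp_pos: [0.5547, -0.0661, 0.1901]
tcp_rot: [[-0.999, 0.046, 0.003], [0.046, 0.999, -0.001], [-0.003, -0.001, -1.0]]
force: [0.2, 0.3, -0.2]
gripper_width: 0.006
```

arm_command(
  rows=[
    [0,-5,0,0,0,0],
    [0,-10,0,0,0,0],
    [0,-15,0,0,0,0],
    [0,-18,0,0,0,0],
    [0,-18,0,0,0,0],
  ],
  hand=1,
)

```text
time: 32.4
tcp_pos: [0.5457, -0.2496, 0.1886]
tcp_rot: [[-0.999, 0.052, 0.002], [0.052, 0.999, -0.002], [-0.002, -0.002, -1.0]]
force: [-0.5, 0.1, -1.1]
gripper_width: 0.373
```

```bash
python3 - <<'E'
from h import *
o=[cv2.imread('pics/top0.png'),cv2.imread('pics/scene0.png')]
st(); a,_=snap('top'); b,_=snap('scene')
print('deck rgb', o[0][185:195,335:360].mean((0,1)),a[185:195,335:360].mean((0,1)), o[1][325:335,300:320].mean((0,1)), b[325:335,300:320].mean((0,1)))
for n in('top','scene'):
    p=cloud(n); q=box(p,.58,.70,.07,.17,.08,.10); rect(n,q) if len(q)>9 else 0
f=lambda im,s:cv2.resize(im[s],(390,390),interpolation=cv2.INTER_CUBIC)
s1=np.s_[195:235,265:305]; u,v=proj('scene',[.567,.1235,.047]).astype(int); s2=np.s_[v-30:v+30,u-30:u+30]
cv2.imwrite('pics/dim.png',np.hstack([f(o[1],s2),f(b,s2)]))
E
```

```text
t 32.4 tcp [ 0.5457 -0.2496  0.1886] 
 [[-0.999  0.052  0.002]
 [ 0.052  0.999 -0.002]
 [-0.002 -0.002 -1.   ]] w 0.373 F [-0.5  0.1 -1.1] q [-0.61  0.55  1.55 -0.    1.04 -2.13]
deck rgb [172.912 201.344 192.528] [121.564 134.82  129.236] [239.555 247.    246.   ] [243. 247. 247.]
top 429 [635.2 119.6] [60.4 65.9] 87.7 med [0.6353 0.1198 0.0847] p2 [0.6034 0.0954 0.0802] p98 [0.6666 0.146  0.0903]
scene 506 [634.4 118.6] [57.3 66.9] 89.7 med [0.6354 0.1181 0.0838] p2 [0.6034 0.0948 0.0802] p98 [0.6655 0.1427 0.0868]
```

View pics/dim.png

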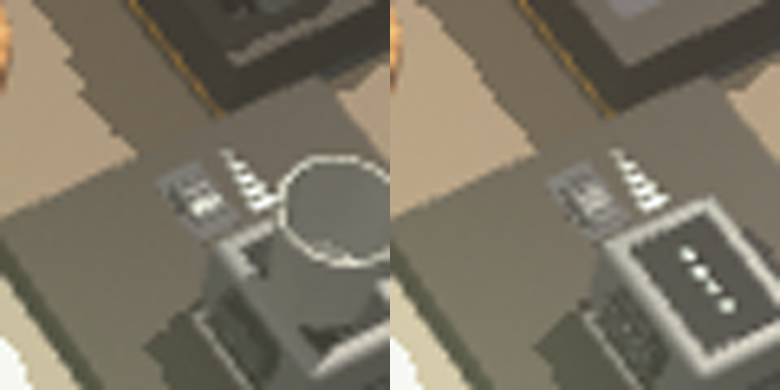

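Nothing decisive is visible on the wheel itself. The jump in drag from about 1 N to 37-43 N with no travel suggests the end stop, and I'll re-test it at the end. Bottles next; a fresh check of their positions first.

```bash
cat >> h.py <<'E'
def bottles(names=('scene','top')):
    for n in names:
        p=cloud(n); im=load(n)[0]; q=(p[...,2]>.078)&(p[...,2]<.135)&(p[...,0]>.36)&(p[...,0]<.70)&(p[...,1]>-.36)&(p[...,1]<.05)
        c,l,s,_=cv2.connectedComponentsWithStats(q.astype(np.uint8))
        for k in range(1,c):
            if 8<s[k,4]<400:
                w=p[l==k]; zt=np.percentile(w[:,2],90); w2=w[w[:,2]>zt-.008]; print(n,s[k,4],'ctr',np.round(w2.mean(0)[:2],4),'z',round(zt,3),'bgr',im[l==k].mean(0).round())
E
python3 - <<'E'
from h import *
bottles()
st(); go([.439,-.297,.13],-3)
E
```

```text
scene 81 ctr [ 0.4472 -0.0207] z 0.091 bgr [ 94. 142. 211.]
scene 19 ctr [ 0.4494 -0.2995] z 0.087 bgr [ 57. 100. 125.]
t 32.5 tcp [ 0.5448 -0.2446  0.1886] 
 [[-0.999  0.049 -0.   ]
 [ 0.049  0.999  0.002]
 [ 0.     0.001 -1.   ]] w 0.467 F [-0.4 -0.   0.7] q [-0.61  0.55  1.55  0.    1.04 -2.13]
go [10.31 -5.77  5.85] [ 1.000e-03 -2.000e-03  1.574e+00]
```

arm_command(
  rows=[
    [2,-1,0,0,0,0.15],
    [4,-2,0,0,0,0.3],
    [6,-3,0,0,0,0.45],
    [8,-4,0,0,0,0.6],
    [10,-4.5,0,0,0,0.75],
    [10,-4.5,0,0,0,0.9],
    [10,-4.5,0,0,0,1.05],
    [10,-4.5,0,0,0,1.2],
  ],
)

```text
time: 33.3
tcp_pos: [0.443, -0.2822, 0.1896]
tcp_rot: [[-0.314, 0.949, 0.0], [0.949, 0.314, 0.001], [0.001, 0.001, -1.0]]
force: [-0.5, -1.2, 0.5]
gripper_width: 0.996
```

```bash
python3 - <<'E'
from h import *
snap('scene'); bottles(('scene',)); st(); go([.439,-.297,.13],-3)
E
```

```text
scene 83 ctr [ 0.4472 -0.0209] z 0.091 bgr [ 92. 139. 207.]
scene 103 ctr [ 0.4334 -0.118 ] z 0.092 bgr [66. 77. 80.]
scene 110 ctr [ 0.4449 -0.2112] z 0.091 bgr [206. 220. 220.]
scene 85 ctr [ 0.4418 -0.2997] z 0.092 bgr [ 81. 170. 205.]
t 33.35 tcp [ 0.4431 -0.2821  0.1895] 
 [[-0.311  0.951  0.   ]
 [ 0.951  0.311  0.001]
 [ 0.001  0.001 -1.   ]] w 0.996 F [-0.3 -0.4  0.1] q [-0.78  0.46  1.73  0.    0.95 -1.1 ]
go [-1.29 -0.86  5.95] [ 0.001 -0.001  0.368]
```

arm_command(
  rows=[
    [-0.7,-0.4,1,0,0,0.15],
    [-1.4,-0.75,3,0,0,0.3],
    [-1.4,-0.75,5,0,0,0.37],
    [-1.4,-0.75,8,0,0,0.37],
    [-1.4,-0.75,11,0,0,0.37],
    [-1.4,-0.75,14,0,0,0.37],
    [-1.4,-0.75,14.7,0,0,0.37],
    [-1.4,-0.75,14.7,0,0,0.37],
  ],
  force=20,
)

```text
time: 34.15
tcp_pos: [0.44, -0.2981, 0.0419]
tcp_rot: [[0.043, 0.999, -0.001], [0.999, -0.043, 0.002], [0.002, -0.001, -1.0]]
force: [-0.2, -0.1, -0.3]
gripper_width: 1.0
```

arm_command(
  rows=[
    [0,0,0,0,0,0],
    [0,0,0,0,0,0],
    [0,0,0,0,0,0],
    [0,0,0,0,0,0],
    [0,0,0,0,0,0],
    [0,0,0,0,0,0],
    [0,0,0,0,0,0],
    [0,0,0,0,0,0],
  ],
  hand=0,
)

```text
time: 34.95
tcp_pos: [0.4404, -0.2998, 0.0433]
tcp_rot: [[0.046, 0.999, 0.002], [0.999, -0.046, -0.001], [-0.0, 0.002, -1.0]]
force: [0.9, 1.0, 2.2]
gripper_width: 0.478
```

```bash
python3 - <<'E'
from h import *
st(); go([.5978,-.2019,.125],-2.8)
E
```

```text
t 34.95 tcp [ 0.4404 -0.2998  0.0433] 
 [[ 0.046  0.999  0.002]
 [ 0.999 -0.046 -0.001]
 [-0.     0.002 -1.   ]] w 0.478 F [0.9 1.  2.2] q [-0.81  0.71  1.81  0.    0.62 -0.76]
go [10.5  15.28 -8.15] [0.002 0.    0.003]
```

arm_command(
  rows=[
    [0,0,-2,0,0,0],
    [0,0,-5,0,0,0],
    [0,0,-8,0,0,0],
    [3,4,-8.2,0,0,0],
    [6,8,-8.2,0,0,0],
    [8.5,12,-8.2,0,0,0],
    [10.5,15.3,-8.2,0,0,0],
    [10.5,15.3,-8.2,0,0,0],
  ],
)

```text
time: 35.75
tcp_pos: [0.6019, -0.1989, 0.1248]
tcp_rot: [[0.041, 0.999, 0.005], [0.999, -0.041, -0.0], [-0.0, 0.005, -1.0]]
force: [-0.8, -0.2, -2.3]
gripper_width: 0.481
```

arm_command(
  rows=[
    [0,0,2,0,0,0],
    [0,0,3.5,0,0,0],
    [0,0,4.5,0,0,0],
    [0,0,5,0,0,0],
    [0,0,5.4,0,0,0],
    [0,0,5.6,0,0,0],
    [0,0,5.6,0,0,0],
  ],
)

```text
time: 36.45
tcp_pos: [0.5978, -0.2019, 0.0694]
tcp_rot: [[0.046, 0.999, 0.001], [0.999, -0.046, -0.0], [-0.0, 0.001, -1.0]]
force: [0.8, -0.0, -2.1]
gripper_width: 0.477
```

arm_command(
  rows=[
    [0,0,0.1,0,0,0],
    [0,0,0.2,0,0,0],
    [0,0,0.25,0,0,0],
    [0,0,0.25,0,0,0],
  ],
)

```text
time: 36.85
tcp_pos: [0.5981, -0.2018, 0.0673]
tcp_rot: [[0.046, 0.999, 0.002], [0.999, -0.046, -0.0], [-0.0, 0.002, -1.0]]
force: [0.8, -0.4, 0.7]
gripper_width: 0.476
```

arm_command(
  rows=[
    [0,0,0,0,0,0],
    [0,0,0,0,0,0],
    [0,0,0,0,0,0],
    [0,0,0,0,0,0],
    [0,0,0,0,0,0],
    [0,0,-3,0,0,0],
    [0,0,-7,0,0,0],
    [0,0,-8,0,0,0],
  ],
  hand=1,
)

```text
time: 37.65
tcp_pos: [0.6002, -0.2029, 0.1509]
tcp_rot: [[0.046, 0.999, 0.008], [0.999, -0.046, -0.004], [-0.003, 0.008, -1.0]]
force: [0.7, -1.1, 0.2]
gripper_width: 0.992
```

```bash
python3 - <<'E'
from h import *
snap('scene'); snap('top'); bottles(); st(); go([.4444,-.210,.125],-30)
E
```

```text
scene 83 ctr [ 0.4472 -0.0205] z 0.091 bgr [ 94. 142. 210.]
scene 13 ctr [ 0.4469 -0.2229] z 0.09 bgr [155. 173. 174.]
t 37.75 tcp [ 0.599  -0.2023  0.1489] 
 [[ 0.046  0.999  0.005]
 [ 0.999 -0.046 -0.002]
 [-0.002  0.005 -1.   ]] w 0.993 F [ 0.7 -0.1 -0.3] q [-0.5   0.64  1.5   0.    1.   -0.46]
go [ -1.47 -15.43   2.31] [0.006 0.001 0.478]
```

arm_command(
  rows=[
    [0,-4,0,0,0,0.13],
    [-0.5,-8,0,0,0,0.26],
    [-1,-12,0,0,0,0.4],
    [-1.5,-15.4,0,0,0,0.478],
    [-1.5,-15.4,1,0,0,0.478],
    [-1.5,-15.4,2.3,0,0,0.478],
    [-1.5,-15.4,2.3,0,0,0.478],
  ],
)

```text
time: 38.45
tcp_pos: [0.4422, -0.2088, 0.1214]
tcp_rot: [[0.5, 0.866, -0.003], [0.866, -0.5, 0.003], [0.001, -0.004, -1.0]]
force: [-0.2, 0.7, 0.2]
gripper_width: 1.001
```

```bash
python3 - <<'E'
from h import *
snap('scene'); bottles(('scene',)); st(); go([.4444,-.210,.042],-30)
E
```

```text
scene 82 ctr [ 0.447  -0.0203] z 0.091 bgr [ 95. 143. 211.]
scene 10 ctr [ 0.4048 -0.1748] z 0.128 bgr [61. 68. 71.]
scene 104 ctr [ 0.4333 -0.1182] z 0.091 bgr [67. 77. 80.]
scene 22 ctr [ 0.4863 -0.2345] z 0.115 bgr [54. 66. 68.]
scene 311 ctr [ 0.5984 -0.2022] z 0.114 bgr [172. 219. 226.]
t 38.5 tcp [ 0.4428 -0.209   0.122 ] 
 [[ 0.5    0.866 -0.002]
 [ 0.866 -0.5    0.002]
 [ 0.001 -0.002 -1.   ]] w 0.998 F [ 0.1  0.3 -1.2] q [-0.67  0.53  1.87  0.    0.74 -0.15]
go [-0.01  0.21  8.  ] [-0.002 -0.001 -0.   ]
```

arm_command(
  rows=[
    [0,0.2,2,0,0,0],
    [0,0.2,4,0,0,0],
    [0,0.2,6,0,0,0],
    [0,0.2,7.5,0,0,0],
    [0,0.2,8,0,0,0],
    [0,0.2,8,0,0,0],
  ],
)

```text
time: 39.1
tcp_pos: [0.4452, -0.2103, 0.0429]
tcp_rot: [[0.5, 0.866, -0.0], [0.866, -0.5, 0.001], [0.001, -0.0, -1.0]]
force: [-0.4, -0.5, 0.1]
gripper_width: 1.0
```

arm_command(
  rows=[
    [0,0,0,0,0,0],
    [0,0,0,0,0,0],
    [0,0,0,0,0,0],
    [0,0,0,0,0,0],
    [0,0,0,0,0,0],
    [0,0,0,0,0,0],
    [0,0,0,0,0,0],
    [0,0,0,0,0,0],
  ],
  hand=0,
)

```text
time: 39.9
tcp_pos: [0.445, -0.2106, 0.0437]
tcp_rot: [[0.5, 0.866, 0.001], [0.866, -0.5, -0.0], [0.0, 0.001, -1.0]]
force: [-0.2, -0.0, 1.5]
gripper_width: 0.484
```

```bash
python3 - <<'E'
from h import *
st(); go([.6012,-.132,.125],-2.8)
E
```

```text
t 39.9 tcp [ 0.445  -0.2106  0.0437] 
 [[ 0.5    0.866  0.001]
 [ 0.866 -0.5   -0.   ]
 [ 0.     0.001 -1.   ]] w 0.484 F [-0.2 -0.   1.5] q [-0.67  0.69  1.91  0.    0.55 -0.15]
go [14.62  9.6  -8.12] [ 0.001 -0.    -0.475]
```

arm_command(
  rows=[
    [0,0,-2,0,0,0],
    [0,0,-5,0,0,0],
    [0,0,-8.2,0,0,0],
    [4,2.5,-8.2,0,0,-0.12],
    [8,5,-8.2,0,0,-0.25],
    [12,7.5,-8.2,0,0,-0.37],
    [14.6,9.6,-8.2,0,0,-0.475],
    [14.6,9.6,-8.2,0,0,-0.475],
  ],
)

```text
time: 40.7
tcp_pos: [0.6055, -0.1305, 0.1256]
tcp_rot: [[0.044, 0.999, 0.006], [0.999, -0.044, -0.001], [-0.001, 0.006, -1.0]]
force: [0.5, -0.5, -1.7]
gripper_width: 0.48
```

arm_command(
  rows=[
    [0,0,2,0,0,0],
    [0,0,3.5,0,0,0],
    [0,0,4.5,0,0,0],
    [0,0,5,0,0,0],
    [0,0,5.5,0,0,0],
    [0,0,5.8,0,0,0],
    [0,0,5.9,0,0,0],
    [0,0,5.9,0,0,0],
  ],
)

```text
time: 41.5
tcp_pos: [0.6011, -0.1326, 0.0677]
tcp_rot: [[0.049, 0.999, 0.001], [0.999, -0.049, -0.001], [-0.001, 0.001, -1.0]]
force: [-2.4, -0.1, 3.3]
gripper_width: 0.485
```

arm_command(
  rows=[
    [0,0,0,0,0,0],
    [0,0,0,0,0,0],
    [0,0,0,0,0,0],
    [0,0,0,0,0,0],
    [0,0,0,0,0,0],
    [0,0,-3,0,0,0],
    [0,0,-7,0,0,0],
    [0,0,-8,0,0,0],
  ],
  hand=1,
)

```text
time: 42.3
tcp_pos: [0.6036, -0.1331, 0.1507]
tcp_rot: [[0.049, 0.999, 0.008], [0.999, -0.049, -0.003], [-0.003, 0.008, -1.0]]
force: [1.1, -0.7, -0.1]
gripper_width: 0.989
```

```bash
python3 - <<'E'
from h import *
st(); go([.4327,-.1168,.122],-3)
E
```

```text
t 42.3 tcp [ 0.6036 -0.1331  0.1507] 
 [[ 0.049  0.999  0.008]
 [ 0.999 -0.049 -0.003]
 [-0.003  0.008 -1.   ]] w 0.989 F [ 1.1 -0.7 -0.1] q [-0.4   0.62  1.53  0.    0.98 -0.35]
go [  0.8  -17.18   2.72] [0.008 0.003 0.003]
```

arm_command(
  rows=[
    [0.2,-5,0,0,0,0],
    [0.5,-10,0,0,0,0],
    [0.8,-15,0,0,0,0],
    [0.8,-17,1,0,0,0],
    [0.8,-17,2.6,0,0,0],
    [0.8,-17,2.6,0,0,0],
    [0.8,-17,2.6,0,0,0],
  ],
)

```text
time: 43.0
tcp_pos: [0.4321, -0.1161, 0.1205]
tcp_rot: [[0.049, 0.999, 0.001], [0.999, -0.049, -0.0], [0.0, 0.001, -1.0]]
force: [1.2, -0.1, -1.1]
gripper_width: 1.0
```

```bash
python3 - <<'E'
from h import *
snap('scene'); bottles(('scene',)); st(); go([.4327,-.1168,.042],-3)
E
```

```text
scene 14 ctr [ 0.3834 -0.1235] z 0.131 bgr [50. 56. 61.]
scene 82 ctr [ 0.4467 -0.0201] z 0.092 bgr [ 93. 141. 209.]
scene 31 ctr [ 0.4835 -0.1185] z 0.119 bgr [62. 76. 78.]
scene 377 ctr [ 0.6018 -0.1341] z 0.114 bgr [206. 228. 228.]
scene 311 ctr [ 0.5983 -0.2022] z 0.114 bgr [169. 217. 224.]
t 43.05 tcp [ 0.4326 -0.1163  0.1207] 
 [[ 0.049  0.999  0.002]
 [ 0.999 -0.049 -0.001]
 [-0.     0.002 -1.   ]] w 0.996 F [-1.1  0.5 -0.5] q [-0.51  0.5   1.98  0.    0.66 -0.47]
go [-0.05 -0.    7.87] [0.002 0.    0.003]
```

arm_command(
  rows=[
    [0,0,2,0,0,0],
    [0,0,4,0,0,0],
    [0,0,6,0,0,0],
    [0,0,7.5,0,0,0],
    [0,0,7.9,0,0,0],
    [0,0,7.9,0,0,0],
  ],
)

```text
time: 43.65
tcp_pos: [0.4323, -0.116, 0.0414]
tcp_rot: [[0.049, 0.999, 0.001], [0.999, -0.049, 0.0], [0.0, 0.001, -1.0]]
force: [0.8, 0.9, 0.0]
gripper_width: 1.001
```

arm_command(
  rows=[
    [0,0,0,0,0,0],
    [0,0,0,0,0,0],
    [0,0,0,0,0,0],
    [0,0,0,0,0,0],
    [0,0,0,0,0,0],
    [0,0,0,0,0,0],
    [0,0,0,0,0,0],
    [0,0,0,0,0,0],
  ],
  hand=0,
)

```text
time: 44.45
tcp_pos: [0.4321, -0.116, 0.0417]
tcp_rot: [[0.049, 0.999, 0.002], [0.999, -0.049, -0.0], [-0.0, 0.002, -1.0]]
force: [-0.4, -0.4, 2.3]
gripper_width: 0.5
```

```bash
python3 - <<'E'
from h import *
st(); go([.6046,-.062,.125],-2.8)
E
```

```text
t 44.45 tcp [ 0.4321 -0.116   0.0417] 
 [[ 0.049  0.999  0.002]
 [ 0.999 -0.049 -0.   ]
 [-0.     0.002 -1.   ]] w 0.5 F [-0.4 -0.4  2.3] q [-0.51  0.67  2.02  0.    0.45 -0.47]
go [ 6.24 16.98 -8.31] [ 0.002  0.    -0.   ]
```

arm_command(
  rows=[
    [0,0,-2,0,0,0],
    [0,0,-5,0,0,0],
    [0,0,-8.3,0,0,0],
    [2,4.5,-8.3,0,0,0],
    [4,9,-8.3,0,0,0],
    [5.5,13,-8.3,0,0,0],
    [6.2,17,-8.3,0,0,0],
    [6.2,17,-8.3,0,0,0],
  ],
)

```text
time: 45.25
tcp_pos: [0.6107, -0.0619, 0.1248]
tcp_rot: [[0.047, 0.999, 0.009], [0.999, -0.047, -0.002], [-0.001, 0.009, -1.0]]
force: [0.5, -0.3, -1.9]
gripper_width: 0.497
```

arm_command(
  rows=[
    [0,0,2,0,0,0],
    [0,0,3.5,0,0,0],
    [0,0,4.5,0,0,0],
    [0,0,5,0,0,0],
    [0,0,5.5,0,0,0],
    [0,0,5.8,0,0,0],
    [0,0,5.9,0,0,0],
    [0,0,5.9,0,0,0],
  ],
)

```text
time: 46.05
tcp_pos: [0.6048, -0.0624, 0.066]
tcp_rot: [[0.049, 0.999, 0.002], [0.999, -0.049, -0.0], [-0.0, 0.002, -1.0]]
force: [0.9, 0.4, -2.7]
gripper_width: 0.496
```

arm_command(
  rows=[
    [0,0,0.1,0,0,0],
    [0,0,0.15,0,0,0],
    [0,0,0.15,0,0,0],
  ],
)

```text
time: 46.35
tcp_pos: [0.6051, -0.0624, 0.0657]
tcp_rot: [[0.049, 0.999, 0.002], [0.999, -0.049, -0.001], [-0.0, 0.002, -1.0]]
force: [-1.5, 0.3, 4.6]
gripper_width: 0.499
```

arm_command(
  rows=[
    [0,0,0,0,0,0],
    [0,0,0,0,0,0],
    [0,0,0,0,0,0],
    [0,0,0,0,0,0],
    [0,0,0,0,0,0],
    [0,0,-3,0,0,0],
    [0,0,-7,0,0,0],
    [0,0,-8,0,0,0],
  ],
  hand=1,
)

```text
time: 47.15
tcp_pos: [0.6071, -0.063, 0.148]
tcp_rot: [[0.049, 0.999, 0.008], [0.999, -0.049, -0.002], [-0.002, 0.008, -1.0]]
force: [-0.5, -0.2, 1.1]
gripper_width: 0.99
```

```bash
python3 - <<'E'
from h import *
snap('scene'); bottles(('scene',)); st(); go([.4463,-.0196,.122],-30)
E
```

```text
scene 170 ctr [ 0.6022 -0.0723] z 0.113 bgr [164. 189. 189.]
scene 374 ctr [ 0.6017 -0.1341] z 0.114 bgr [199. 224. 225.]
scene 312 ctr [ 0.5983 -0.2021] z 0.114 bgr [166. 203. 213.]
t 47.2 tcp [ 0.607  -0.0629  0.1482] 
 [[ 0.049  0.999  0.008]
 [ 0.999 -0.049 -0.002]
 [-0.002  0.008 -1.   ]] w 0.993 F [ 1.1 -0.4  1.1] q [-0.29  0.61  1.56  0.    0.96 -0.24]
go [  3.55 -16.29   2.48] [ 0.009 -0.     0.475]
```

arm_command(
  rows=[
    [1,-4,0,0,0,0.13],
    [2,-8,0,0,0,0.26],
    [3,-12,0,0,0,0.4],
    [3.5,-16.1,0,0,0,0.475],
    [3.5,-16.1,1,0,0,0.475],
    [3.5,-16.1,2.4,0,0,0.475],
    [3.5,-16.1,2.4,0,0,0.475],
  ],
)

```text
time: 47.9
tcp_pos: [0.4444, -0.0192, 0.1184]
tcp_rot: [[0.5, 0.866, -0.003], [0.866, -0.5, 0.001], [-0.0, -0.003, -1.0]]
force: [-0.0, -0.9, -0.4]
gripper_width: 1.0
```

```bash
python3 - <<'E'
from h import *
snap('scene'); bottles(('scene',)); st(); go([.4463,-.0196,.042],-30)
E
```

```text
scene 41 ctr [0.4055 0.0028] z 0.121 bgr [55. 63. 70.]
scene 49 ctr [ 0.489  -0.0446] z 0.124 bgr [63. 78. 82.]
scene 317 ctr [ 0.605  -0.0649] z 0.114 bgr [155. 178. 177.]
scene 375 ctr [ 0.6017 -0.1341] z 0.114 bgr [206. 228. 228.]
scene 312 ctr [ 0.5983 -0.2023] z 0.114 bgr [168. 216. 224.]
t 47.95 tcp [ 0.4451 -0.0194  0.119 ] 
 [[ 0.5    0.866 -0.001]
 [ 0.866 -0.5    0.001]
 [-0.    -0.002 -1.   ]] w 1.002 F [-0.2 -0.2  0.6] q [-0.3   0.5   1.98  0.    0.66  0.23]
go [0.04 0.13 7.7 ] [-0.002  0.    -0.   ]
```

arm_command(
  rows=[
    [0,0.1,2,0,0,0],
    [0,0.1,4,0,0,0],
    [0,0.1,6,0,0,0],
    [0,0.1,7.3,0,0,0],
    [0,0.1,7.7,0,0,0],
    [0,0.1,7.7,0,0,0],
  ],
)

```text
time: 48.55
tcp_pos: [0.4467, -0.02, 0.0427]
tcp_rot: [[0.5, 0.866, 0.0], [0.866, -0.5, 0.0], [0.0, 0.0, -1.0]]
force: [-0.5, -0.1, -0.2]
gripper_width: 1.0
```

arm_command(
  rows=[
    [0,0,0,0,0,0],
    [0,0,0,0,0,0],
    [0,0,0,0,0,0],
    [0,0,0,0,0,0],
    [0,0,0,0,0,0],
    [0,0,0,0,0,0],
    [0,0,0,0,0,0],
    [0,0,0,0,0,0],
  ],
  hand=0,
)

```text
time: 49.35
tcp_pos: [0.4464, -0.02, 0.0432]
tcp_rot: [[0.5, 0.866, 0.001], [0.866, -0.5, -0.0], [0.0, 0.001, -1.0]]
force: [0.2, -0.0, 2.2]
gripper_width: 0.529
```

```bash
python3 - <<'E'
from h import *
st(); go([.608,.006,.125],-2.8)
E
```

```text
t 49.35 tcp [ 0.4464 -0.02    0.0432] 
 [[ 0.5    0.866  0.001]
 [ 0.866 -0.5   -0.   ]
 [ 0.     0.001 -1.   ]] w 0.529 F [ 0.2 -0.   2.2] q [-0.3   0.67  2.02  0.    0.45  0.23]
go [10.34 12.7  -8.16] [ 0.001 -0.    -0.475]
```

arm_command(
  rows=[
    [0,0,-2,0,0,0],
    [0,0,-5,0,0,0],
    [0,0,-8.2,0,0,0],
    [3,3.5,-8.2,0,0,-0.12],
    [6,7,-8.2,0,0,-0.25],
    [8.5,10,-8.2,0,0,-0.37],
    [10.3,12.6,-8.2,0,0,-0.475],
    [10.3,12.6,-8.2,0,0,-0.475],
  ],
)

```text
time: 50.15
tcp_pos: [0.6121, 0.0062, 0.1252]
tcp_rot: [[0.047, 0.999, 0.008], [0.999, -0.047, -0.001], [-0.001, 0.008, -1.0]]
force: [-0.4, 0.3, -1.2]
gripper_width: 0.531
```

arm_command(
  rows=[
    [0,0,2,0,0,0],
    [0,0,3.5,0,0,0],
    [0,0,4.5,0,0,0],
    [0,0,5,0,0,0],
    [0,0,5.5,0,0,0],
    [0,0,5.8,0,0,0],
    [0,0,5.9,0,0,0],
    [0,0,5.9,0,0,0],
  ],
)

```text
time: 50.95
tcp_pos: [0.607, 0.0061, 0.0672]
tcp_rot: [[0.049, 0.999, 0.001], [0.999, -0.049, -0.0], [-0.0, 0.001, -1.0]]
force: [-1.9, -0.5, 3.9]
gripper_width: 0.528
```

arm_command(
  rows=[
    [0,0,0,0,0,0],
    [0,0,0,0,0,0],
    [0,0,0,0,0,0],
    [0,0,0,0,0,0],
    [0,0,0,0,0,0],
    [0,0,-3,0,0,0],
    [0,0,-7,0,0,0],
    [0,0,-8.5,0,0,0],
  ],
  hand=1,
)

```text
time: 51.75
tcp_pos: [0.609, 0.0059, 0.1545]
tcp_rot: [[0.049, 0.999, 0.007], [0.999, -0.049, -0.001], [-0.001, 0.007, -1.0]]
force: [1.4, -0.2, -0.0]
gripper_width: 0.993
```

arm_command(
  rows=[
    [4,-1,0,0,0,0],
    [8,-3,0,0,0,0],
    [11.8,-4.8,0,0,0,0],
    [11.8,-4.8,0,0,0,0],
    [11.8,-4.8,0,0,0,0],
    [11.8,-4.8,0,0,0,0],
    [11.8,-4.8,0,0,0,0],
    [11.8,-4.8,0,0,0,0],
  ],
  hand=0,
  force=10,
)

```text
time: 52.55
tcp_pos: [0.5654, 0.1252, 0.1511]
tcp_rot: [[0.051, 0.999, 0.001], [0.999, -0.051, -0.0], [-0.0, 0.001, -1.0]]
force: [-0.3, -0.6, 0.2]
gripper_width: 0.356
```

```bash
python3 - <<'E'
from h import *
st(); go([.558,.1235,.064],-2.8)
E
```

```text
t 52.55 tcp [0.5654 0.1252 0.1511] 
 [[ 0.051  0.999  0.001]
 [ 0.999 -0.051 -0.   ]
 [-0.     0.001 -1.   ]] w 0.356 F [-0.3 -0.6  0.2] q [ 0.03  0.58  1.63 -0.    0.93  0.08]
go [-0.21 -0.74  8.71] [ 0.001  0.    -0.002]
```

arm_command(
  rows=[
    [-0.2,-0.7,2,0,0,0],
    [-0.2,-0.7,4,0,0,0],
    [-0.2,-0.7,6,0,0,0],
    [-0.2,-0.7,7.5,0,0,0],
    [-0.2,-0.7,8.3,0,0,0],
    [-0.2,-0.7,8.6,0,0,0],
    [-0.2,-0.7,8.8,0,0,0],
    [-0.2,-0.7,8.8,0,0,0],
  ],
)

```text
time: 53.35
tcp_pos: [0.5582, 0.1246, 0.0636]
tcp_rot: [[0.049, 0.999, 0.002], [0.999, -0.049, -0.0], [0.0, 0.002, -1.0]]
force: [1.0, 0.6, -0.1]
gripper_width: 0.009
```

arm_command(
  rows=[
    [0,0,0.15,0,0,0],
    [0,0.1,0.15,0,0,0],
    [0,0.2,0.15,0,0,0],
    [0,0.3,0.15,0,0,0],
  ],
)

```text
time: 53.75
tcp_pos: [0.5589, 0.1247, 0.0625]
tcp_rot: [[0.049, 0.999, -0.003], [0.999, -0.049, -0.0], [-0.0, -0.003, -1.0]]
force: [-4.8, -0.7, 8.0]
gripper_width: 0.004
```

arm_command(
  rows=[
    [0,0.1,0,0,0,0],
    [0,0.2,0,0,0,0],
    [0,0.3,0,0,0,0],
    [0,0.3,0,0,0,0],
  ],
)

```text
time: 54.15
tcp_pos: [0.5591, 0.1247, 0.0624]
tcp_rot: [[0.048, 0.999, -0.009], [0.999, -0.048, -0.0], [-0.001, -0.009, -1.0]]
force: [-7.6, 0.2, 10.0]
gripper_width: 0.005
```

The wheel is solid against +x: 7.6 N of drag with no movement, where earlier strokes turned it at about 1 N. So it is at its end stop. Retreat and do the final check.

arm_command(
  rows=[
    [0,0,-0.5,0,0,0],
    [0,0,-3,0,0,0],
    [0,0,-7,0,0,0],
    [0,0,-12,0,0,0],
    [4,0,-16,0,0,0],
    [9,-3,-18,0,0,0],
    [14,-6,-18,0,0,0],
    [19,-9,-18,0,0,0],
  ],
)

```text
time: 54.95
tcp_pos: [0.499, 0.2916, 0.2431]
tcp_rot: [[0.05, 0.999, 0.006], [0.999, -0.05, 0.002], [0.002, 0.006, -1.0]]
force: [0.1, 1.5, -0.6]
gripper_width: 0.007
```

arm_command(
  rows=[
    [5,-3,0,0,0,0],
    [10,-5,0,0,0,0],
    [15,-8,0,0,0,0],
    [20,-12,0,0,0,0],
    [20,-12,0,0,0,0],
    [20,-12,0,0,0,0],
  ],
)

```text
time: 55.55
tcp_pos: [0.3854, 0.4995, 0.2412]
tcp_rot: [[0.043, 0.999, 0.002], [0.999, -0.043, 0.003], [0.003, 0.001, -1.0]]
force: [-0.6, -0.2, -0.2]
gripper_width: 0.004
```

```bash
python3 - <<'E'
from h import *
st(); a,_=snap('top'); b,_=snap('scene'); bottles()
for n in('top','scene'):
    p=cloud(n)
    for k,B in dict(bay=(.58,.70,.07,.17,.08,.10),flat=(.34,.44,.18,.28,.08,.10),meas=(.48,.62,-.46,-.30,.045,.075)).items():
        q=box(p,*B); rect(n+k,q) if len(q)>9 else print(n,k,'hidden')
cv2.imwrite('pics/final.png',np.vstack([cv2.resize(a[150:300,170:500],(660,300)),cv2.resize(b[130:430,150:480],(330,300))[:, :330].repeat(2,1)]) if 0 else cv2.resize(b[130:420,140:520],(780,595)))
E
```

```text
t 55.55 tcp [0.3854 0.4995 0.2412] 
 [[ 0.043  0.999  0.002]
 [ 0.999 -0.043  0.003]
 [ 0.003  0.001 -1.   ]] w 0.004 F [-0.6 -0.2 -0.2] q [0.74 0.53 1.41 0.   1.19 0.78]
scene 327 ctr [0.6077 0.0049] z 0.113 bgr [154. 191. 214.]
scene 318 ctr [ 0.6052 -0.065 ] z 0.114 bgr [143. 169. 169.]
scene 377 ctr [ 0.6018 -0.1341] z 0.114 bgr [199. 223. 223.]
scene 308 ctr [ 0.5984 -0.2023] z 0.114 bgr [164. 212. 221.]
top 244 ctr [0.6073 0.0064] z 0.115 bgr [116. 146. 165.]
top 209 ctr [ 0.6053 -0.0638] z 0.116 bgr [100. 120. 121.]
top 250 ctr [ 0.6007 -0.1331] z 0.116 bgr [148. 173. 171.]
top 195 ctr [ 0.5978 -0.2013] z 0.115 bgr [116. 154. 165.]
topbay 428 [635.8 119.5] [58.9 66.7] 87.0 med [0.6347 0.12   0.0852] p2 [0.6041 0.0953 0.0804] p98 [0.6669 0.1455 0.0905]
topflat 472 [391.4 229.3] [65.5 59.9] 1.0 med [0.3896 0.2284 0.0846] p2 [0.359  0.2042 0.0803] p98 [0.4217 0.2534 0.0901]
topmeas 84 [ 554.7 -382.6] [45.3 43.7] 66.8 med [ 0.5568 -0.3875  0.0537] p2 [ 0.5331 -0.4052  0.0461] p98 [ 0.577  -0.3609  0.0613]
scenebay 500 [633.6 117.6] [54.6 66.1] 85.5 med [0.6353 0.1183 0.0837] p2 [0.6035 0.0957 0.0806] p98 [0.6654 0.1427 0.0867]
sceneflat 331 [389.4 227.3] [51.6 66.6] 89.0 med [0.3905 0.2263 0.0837] p2 [0.3587 0.2036 0.0806] p98 [0.4204 0.2508 0.0878]
scenemeas 140 [ 554.1 -383.1] [44.9 43.9] 1.7 med [ 0.5461 -0.383   0.0536] p2 [ 0.5324 -0.404   0.0455] p98 [ 0.5761 -0.3618  0.0585]
```

View pics/final.png

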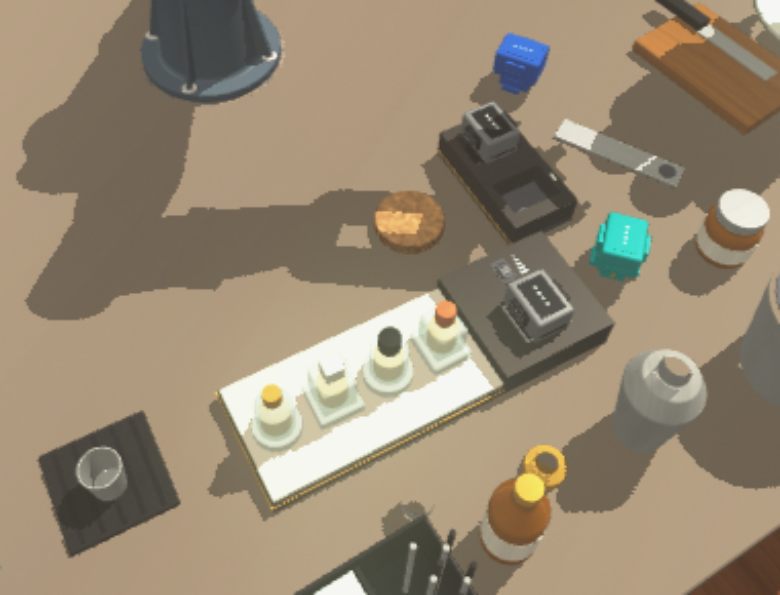

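Everything is in place: four bottles upright on the deck, the measure on the mat, both packs seated, coasters and jar where they were.

```bash
python3 -c "
from rig import job_done
print(job_done())"
```

```text
the job is handed in; nothing more can be done
None
```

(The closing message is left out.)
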